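# Three clicks on the pellet press, and hold

### The arm

A 6-joint arm with a two-finger parallel gripper is mounted at the origin on the work surface. World frame = base frame: x ahead of the robot, y to its left, z up, the work surface at z = 0. Lengths are in m, angles in rad, forces in N, time in s.
With the tool pointing down it reaches from about 0.375 to 0.975 m from the base axis. Payload 3.8 kg.
Tool frame: the origin (TCP) lies on the centre line of the jaws, within the pads' length; the fingertips stand 8 mm ahead of it and the grasp point (between the pads) lies 11 mm behind it; z points along the fingers, y is the direction in which the jaws open and shut (so a half turn about z gives the same grasp; the last joint's range is limited). The gripper opens to 85 mm and grips with 20 to 120 N. Pads are 22 mm wide; open, the fingers measure 114 mm over their backs; the gripper's body (76 mm by 85 mm) begins 54 mm behind the grasp point. The pads swing forward as they close: fully open they stand 13 mm farther back than shut.
Start: joints at [-1.381, 0.264, 1.604, -0, 1.274, -0.037], TCP at [0.152, -0.658, 0.239] pointing down, gripper open.
Joint ranges: [-2.63, 2.63], [-0.94, 2.18], [0.31, 2.57], [-1.31, 4.45], [0, 2.66], [-2.55, 2.55]. Speed limits (rad/s): [2.57, 2.57, 3.14, 3.14, 3.14, 3.14].

### API

Orientations are given as a rotation vector (axis times angle).
In Python, from workcell import bot gives the robot as it stands.
- The arm moves only by the tool arm_command, never from a script. Its arguments are lists of equal length, an entry for each row: "slide": the shift along the tool's x, y, z in m, a list of three; "angular": the turn, a rotation vector about the tool's x, y, z in degrees, a list of three; "hand": the finger opening in m, from 0 to 0.0854. A call has exactly 8 rows; each row shifts and turns the pose as measured when the row begins, along the tool's axes as they then stand; what a row does not reach is not made up. A row lasts 1/10 s, in which the tool goes at most 50 mm and 8.59 degrees, less where a joint would pass 70% of its speed; a pose out of reach is approached as far as the arm can. A call is refused whole if a number of a shift passes 0.05 or a number of a turn 8.59, either way. A call with a gripper value outside its range is refused whole. The fingers move at their own pace and stop on an object; "squeeze" is the grip in N (left out, the last holds). Time passes only in rows, so rows that do not move let the fingers close, or fill a call up. It gives the time, the measured TCP pose, the force and the opening at its end, in the units of the state.
- bot.read_state(): the state, without advancing time (a new reading comes with each control period).
- bot.read_camera(name): name is "scene" or "top" or "wrist"; returns the picture (420x560x3 uint8, red, green, blue); there is no depth.
- bot.get_calibration(name): a dict with "fx", "fy", "cx", "cy" (pixels), "k1" (the pictures are not rectified: a ray, as slopes to the right and down, at radius r is drawn at 1 + k1 r^2 times it, then the intrinsics apply), "R" (3x3) and "t" (3): a world point X has camera coordinates R X + t. Camera axes: x right, y down, z forward; pixel columns grow to the right and rows downward; lengths in m; the calibration is good to about 2 mm. A picture is of the moment at which its call begins: read the wrist's pose just before it. get_calibration takes no time and is no camera call; for the wrist camera it gives the pose at the moment of the call.
- bot.finish_job(): hands the job in, once; it reports no verdict.
The state is a dict: "time": time; "q": joint angles; "joint_vel": joint speeds; "joint_torque": joint torques, N m; "tool_pos": TCP position; "tcp_rot": TCP orientation; "wrist_force": force on the tool from outside, world axes, zero at the start; "torque": the same for the moment, N m; "width": opening from 0.0 (shut) to 1.0 (fully open).
Only numpy, scipy, OpenCV 4.12 (cv2) and the standard library are available. Lean on these libraries where they do the work, as an engineer would, in place of code of your own. Each camera call takes 0.05 s, during which the arm holds its last target.

### The job

Fit the loose bar to the pellet press: lift it out of the wooden block and put its plain end down through the eye of the press's hub until the bar's collar sits on the hub. Then pull the bar towards the front of the press until the ratchet has clicked exactly three times, and finish while still holding the bar there, a little past the third click with your pull kept on, so that the bar does not settle back onto the pawl and no fourth click comes. Leave the two sample pots and the vial standing where they are.

Things in the scene. Friction and masses are not known exactly. Their poses are not given: they have to be found in the camera images.
- press: Small grey-green bench press, fixed. Base 180 x 110 mm, head top 190 mm above the bench, square steel ram with its top at 235 mm, round steel pellet die under it. Origin: on the bench, below the middle of the pinion shaft, which runs along its y at 145 mm. x points to its back, z up; its front (ram side, -x) is roughly towards the robot. Ratchet wheel (72 mm) and then hub stick out on its -y side.
- hub_eye (a point): Centre of the upper mouth of the eye: a 14 mm through hole, its mouth chamfered 3 mm, in the dark steel hub block (36 mm along x, 40 along y, 40 high). The hole runs 40 mm along this point's z. At rest z is up and the mouth is 165 mm above the bench, 82 mm to the press's -y side of its origin. Axes turn with the hub; at rest they are the press's.
- hub_axis (a point): Point on the hub's turning axis, in the middle of the eye, 20 mm below hub_eye along its z, 145 mm above the bench; it stays put as the hub turns. A return spring turns the hub back and the pawl climbs a tooth before each click: at the middle of the bar's grip (116 mm from this axis) the pull is 6 to 9 N over the first tooth and 9 to 13 N over the third, dropping sharply at each click.
- hub (a joint): Hub angle, rad: 0 at rest (eye upright), grows as the bar's top is pulled to the press's front (-x) and down. 15 degrees a click. The pawl tops the teeth at 0.16, 0.42, 0.69 (fourth 0.95); there the pull collapses, or turns to a push, and it drops in at 0.245, 0.507, 0.769 (fourth 1.031). Let go, the bar springs back to rest on the pawl at the last of these; held by the pull, clear of the pawl, it reads more.
- bar: Loose press bar, about 0.2 kg, 195 mm. Origin: centre of its lower, tapered end; z up along it. 12 mm steel rod, the last 6 mm tapering to 6 mm. Steel collar, 28 mm across, from z = 64 to 72 mm; the 64 mm below it go through the eye (24 mm stick out). Red grip, 22 mm across, z = 125 to 195 mm. At the start it stands upright in the block, collar on the block's top, grip 129 to 199 mm above the bench.
- bar_collar (a point): Centre of the underside of the bar's collar, 64 mm up the bar; meets hub_eye when the bar is home. Axes as the bar's.
- bar_grip (a point): Middle of the bar's red grip, 160 mm up the bar, 96 mm above the collar's underside. Axes as the bar's. The bar is loose in the eye: it leans about 0.08 rad before the hub follows, and a hand that stays upright on it, letting it turn between the pads, leads the hub by 0.15 to 0.25 rad and feels up to 17 N before a click.
- block: Fixed wooden block, 60 mm (x) x 110 mm (y) x 68 mm high, origin under its centre. The bar stands in its hole (15 mm across) at y = +32 mm; three short steel die punches stand up to 20 mm out of it on the -y side.
- pot_red: Loose white sample pot with a red lid, 62 mm across, 78 mm tall. Origin: centre of its underside. To be left alone.
- pot_white: Loose beige sample pot with a white lid, 58 mm across, 66 mm tall. Origin: centre of its underside. To be left alone.
- vial: Loose clear vial with a white cap, 32 mm across, 62 mm tall. Origin: centre of its underside. To be left alone.
There are look-alikes about, which are no part of the job. Several things look just like the press: the one meant starts farthest to the robot's right.

How it is judged:
On the way, in this order (a step that is already met when the one before it is completed fails the run):
1. the bar is home in the hub's eye, collar on the hub, the ratchet not yet worked (distance between bar_collar and hub_eye below 0.006 m and angle between the z axis of bar and the z axis of hub_eye, either way round below 0.15 rad and value of joint hub below 0.12 rad), for 0.2 s.
2. the first click, with the bar (distance between bar_collar and hub_eye below 0.012 m and angle between the z axis of bar and the z axis of hub_eye, either way round below 0.15 rad and value of joint hub above 0.24 rad).
3. the third click, with the bar (distance between bar_collar and hub_eye below 0.012 m and angle between the z axis of bar and the z axis of hub_eye, either way round below 0.15 rad and value of joint hub above 0.762 rad).
At the end, for the whole second after the job is handed in: Bar through the eye, collar within 12 mm of the hub and in line with the eye (0.15 rad); hub still, between 0.781 and 0.94 rad: past the third click, short of the fourth, ahead of its rest on the pawl (0.769), so the robot's pull bears the return spring; fingers on the bar (over 1.5 N) (distance between bar_collar and hub_eye below 0.012 m and angle between the z axis of bar and the z axis of hub_eye, either way round below 0.15 rad and value of joint hub between 0.781 and 0.94 rad and velocity of joint hub between -0.05 and 0.05 rad/s and contact force between the fingers and bar above 1.5 N); the arm keeps its last pose, push and grip.
It fails at once if a fourth click (value of joint hub above 1 rad).
It fails at once if the hub worked without the bar home in its eye (value of joint hub above 0.2 rad and distance between bar_collar and hub_eye above 0.025 m).
It fails at once if a sample pot or the vial moved or tipped (distance of any of pot_red, pot_white, vial from where it was at the start of the episode above 0.03 m or angle between any of pot_red, pot_white, vial's own z axis and vertical above 0.4 rad).
It also fails if it takes over 70 s, if anything falls off the work surface, if the arm or the gripper's body presses on something with over 40 N, if the wrist force passes 120 N, or if a joint passes its speed limit or range.

## Working session

There is one attempt and no reset: what is moved stays moved. The work goes in short steps, Python scripts to look and compute and a tool call to move; the robot and the scene stay as the last step left them, time stands still between calls to the robot, and variables do not carry over. Pictures are saved under pics/ and viewed, and the job is handed in when it is done.

Besides the shell and the picture viewer there is one more tool, called after "Request:" as name(argument=value, ...), one argument or row to a line, values as JSON. arm_command: Moves the arm, as the interface text tells. Its arguments: {"type":"object","properties":{"slide":{"type":"array","items":{"type":"array","items":{"type":"number"}}},"angular":{"type":"array","items":{"type":"array","items":{"type":"number"}}},"hand":{"type":"array","items":{"type":"number"}},"squeeze":{"type":"number"}},"required":["slide","angular","hand"]}

```bash
ls; mkdir -p pics
python3 - <<'E'
from workcell import bot
import cv2
print(bot.read_state())
for n in("scene","top","wrist"):
    cv2.imwrite(f"pics/{n}0.png",bot.read_camera(n)[:,:,::-1]); c=bot.get_calibration(n); print(n,c)
E
```

```text
pics
{'time': 0.0, 'q': array([-1.38087677e+00,  2.64779574e-01,  1.60539957e+00, -2.54595846e-05,
        1.27369106e+00, -3.69223017e-02]), 'joint_vel': array([ 0.00077843,  0.00039472, -0.00089563, -0.00064972, -0.00026265,
        0.0010467 ]), 'joint_torque': array([ 5.07731438e-04, -5.15104759e+01, -3.67309856e+01,  4.70132920e-05,
        1.29487971e-02,  2.12520263e-05]), 'tool_pos': array([ 0.15164722, -0.65700206,  0.2379304 ]), 'tcp_rot': array([-3.11915131e+00, -3.55313744e-01,  3.11300995e-04]), 'wrist_force': array([0.47879529, 0.47534583, 1.06039638]), 'torque': array([-0.02418404, -0.00253107, -0.01909264]), 'width': 0.9977948279444766}
scene {'fx': 546.3291272554343, 'fy': 546.3291272554343, 'cx': 276.4144184217285, 'cy': 199.2242719174592, 'k1': -0.022089327758760425, 'R': array([[-0.77793941,  0.62800452,  0.02050839],
       [ 0.36751128,  0.48124279, -0.79582714],
       [-0.50965255, -0.61156823, -0.60517648]]), 't': array([ 0.34573586, -0.11747174,  1.64723128])}
top {'fx': 446.7613852113261, 'fy': 446.7613852113261, 'cx': 278.59596499402966, 'cy': 214.24771617977046, 'k1': -0.13659793830901845, 'R': array([[-0.02848955, -0.99917701, -0.0288729 ],
       [-0.98738856,  0.03263   , -0.15491647],
       [ 0.1557311 ,  0.02409528, -0.98750557]]), 't': array([0.06091203, 0.4981994 , 1.06003389])}
wrist {'fx': 365.173238269145, 'fy': 365.173238269145, 'cx': 280.85829409574524, 'cy': 213.8940039521494, 'k1': -0.05910152469991663, 'R': array([[ 0.2237293 , -0.97464839, -0.0023924 ],
       [-0.9346424 , -0.21524075,  0.28304592],
       [-0.27638519, -0.06108963, -0.95910337]]), 't': array([-0.67458633, -0.03684864,  0.37980614])}
```

View pics/scene0.png

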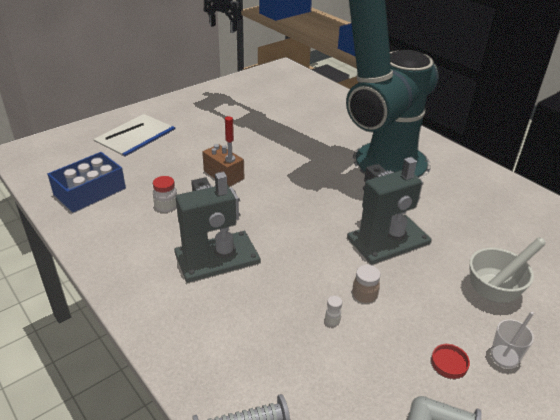

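View pics/top0.png

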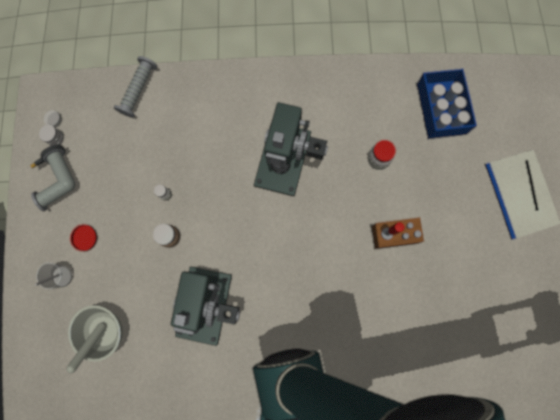

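View pics/wrist0.png

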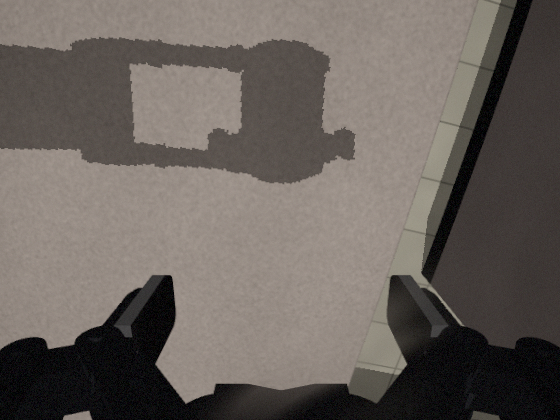

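Two presses: scene (215,230) / top (285,148), and scene (390,210) / top (203,305). In the top view the robot's right is image right, so the target is the one at top (285,148). The bar is at top (398,229) / scene (229,140). The red lid disc at top (84,238) is not part of the job, and pot_red is at top (383,153).

```bash
cat > h.py <<'E'
import numpy as np, cv2
from scipy.spatial.transform import Rotation as Rn
from scipy.optimize import least_squares
def proj(c,X):
    X=np.atleast_2d(X); p=X@np.array(c['R']).T+np.array(c['t']); s=p[:,:2]/p[:,2:]
    r2=(s**2).sum(1,keepdims=True); s=s*(1+c['k1']*r2)
    return np.c_[c['fx']*s[:,0]+c['cx'],c['fy']*s[:,1]+c['cy']]
def ray(c,uv):
    K=np.array([[c['fx'],0,c['cx']],[0,c['fy'],c['cy']],[0,0,1]])
    d=np.array([(uv[0]-c['cx'])/c['fx'],(uv[1]-c['cy'])/c['fy']]); s=d.copy()
    for _ in range(20): s=d/(1+c['k1']*(s@s))
    R=np.array(c['R']); return -R.T@np.array(c['t']), R.T@np.r_[s,1]
def at_z(c,uv,z):
    o,d=ray(c,uv); return o+d*(z-o[2])/d[2]
def crop(img,x0,y0,x1,y1,f): return cv2.resize(img[y0:y1,x0:x1],None,fx=f,fy=f,interpolation=cv2.INTER_CUBIC)
E
python3 - <<'E'
from h import *
s=cv2.imread("pics/scene0.png");t=cv2.imread("pics/top0.png")
cv2.imwrite("pics/c1.png",crop(t,240,90,440,260,4))
cv2.imwrite("pics/c2.png",crop(s,140,100,280,290,3))
E
```

```text
(no output)
```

View pics/c1.png

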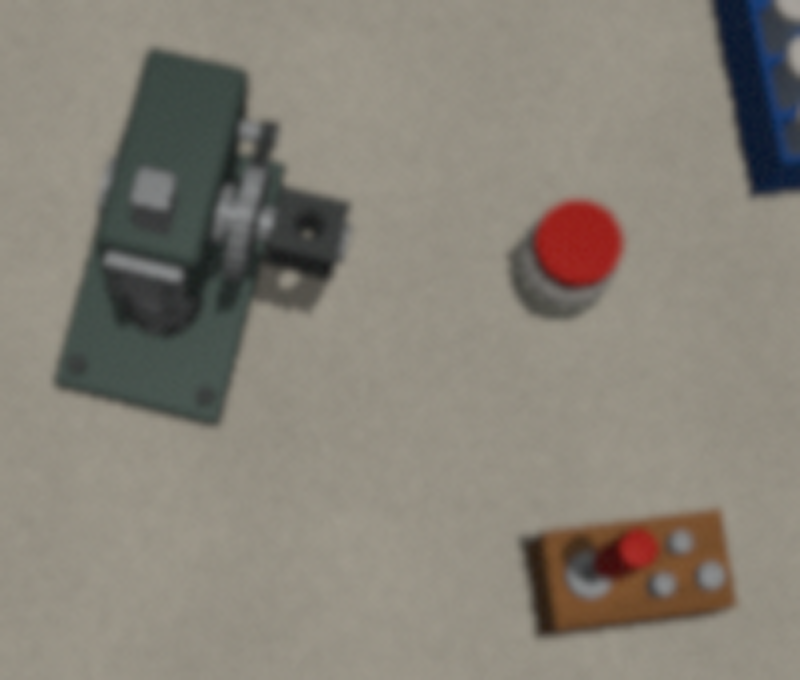

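View pics/c2.png

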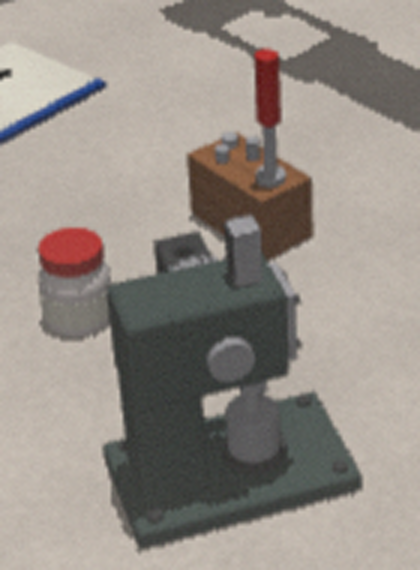

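Run:
```python
from h import *
from workcell import bot
c=bot.get_calibration("top");s=bot.get_calibration("scene")
T=lambda a,b:((a+.5)/4-.5+240,(b+.5)/4-.5+90)
S=lambda a,b:((a+.5)/3-.5+140,(b+.5)/3-.5+100)
np.set_printoptions(precision=4,suppress=True)
print("eye",at_z(c,T(310,226),.165))
for p in [(348,203),(330,275),(270,262),(285,190)]: print("hubcorner",at_z(c,T(*p),.165))
for p in [(57,384),(218,424)]: print("base front",at_z(c,T(*p),.012))
print("headtop",[at_z(c,T(*p),.19) for p in[(152,50),(245,72),(107,247),(195,262)]])
print("bar top",at_z(c,T(638,548),.199), "collar",at_z(c,T(588,577),.076))
print("block",[at_z(c,T(*p),.068) for p in[(545,533),(553,632),(735,603),(720,511)]])
print("scene bar top",at_z(s,S(266,56),.199),"collar",at_z(s,S(269,178),.076))
print("scene block",[at_z(s,S(*p),.068) for p in[(189,155),(272,208),(312,179)]])
print("scene base",[at_z(s,S(*p),.012) for p in[(105,450),(137,545),(360,480),(310,395)]])
print("scene ramtop",at_z(s,S(243,224),.235),"top", at_z(c,T(155,185),.235))
print("pot_red",at_z(c,T(578,244),.078),at_z(s,S(71,245),.078))
```

```text
eye [ 0.6313 -0.048   0.165 ]
hubcorner [ 0.644  -0.0699  0.165 ]
hubcorner [ 0.6025 -0.0578  0.165 ]
hubcorner [ 0.6112 -0.0248  0.165 ]
hubcorner [ 0.6528 -0.0349  0.165 ]
base front [0.5803 0.1073 0.012 ]
base front [0.5508 0.0054 0.012 ]
headtop [array([0.729 , 0.0369, 0.19  ]), array([ 0.7139, -0.0144,  0.19  ]), array([0.6155, 0.0645, 0.19  ]), array([0.6052, 0.017 , 0.19  ])]
bar top [ 0.4401 -0.2102  0.199 ] collar [ 0.4387 -0.2096  0.076 ]
block [array([ 0.4668, -0.1871,  0.068 ]), array([ 0.4075, -0.1883,  0.068 ]), array([ 0.4208, -0.2992,  0.068 ]), array([ 0.4765, -0.2942,  0.068 ])]
scene bar top [ 0.4451 -0.2056  0.199 ] collar [ 0.4491 -0.2021  0.076 ]
scene block [array([ 0.4793, -0.29  ,  0.068 ]), array([ 0.4683, -0.1703,  0.068 ]), array([ 0.4116, -0.1871,  0.068 ])]
scene base [array([ 0.7232, -0.0396,  0.012 ]), array([0.7576, 0.0649, 0.012 ]), array([0.5844, 0.1107, 0.012 ]), array([0.5554, 0.0052, 0.012 ])]
scene ramtop [0.634  0.0389 0.235 ] top [0.6344 0.0365 0.235 ]
pot_red [ 0.6423 -0.2171  0.078 ] [ 0.6459 -0.2157  0.078 ]
```

```bash
cat >> h.py <<'E'
np.set_printoptions(precision=4,suppress=True)
PY=np.array([0.278,0.961,0]);PY/=np.linalg.norm(PY);PX=np.array([PY[1],-PY[0],0])
def axes(st): return Rn.from_rotvec(st['tcp_rot']).as_matrix()
def goal(st,p,R=None):
    A=axes(st); print("t",round(st['time'],2),"tcp",st['tool_pos'],"F",st['wrist_force'],"w",st['width'])
    print("tool x",A[:,0],"y",A[:,1],"z",A[:,2])
    print("slide total (mm)",A.T@(np.array(p)-st['tool_pos'])*1000)
    if R is not None: print("turn deg",Rn.from_matrix(A.T@R).as_rotvec(degrees=True))
E
python3 - <<'E'
from h import *
from workcell import bot
st=bot.read_state()
for s in(1,-1):
    y=s*PY; z=np.array([0,0,-1.]); R=np.c_[np.cross(y,z),y,z]
    goal(st,[.441,-.209,.255],R)
E
```

```text
t 0.15 tcp [ 0.1517 -0.6572  0.2382] F [-1.1061 -0.3453 -0.0148] w 0.9938915662904072
tool x [0.9744 0.2249 0.0001] y [ 0.2249 -0.9744 -0.0018] z [-0.0003  0.0017 -1.    ]
slide total (mm) [ 382.7133 -371.6651  -16.0776]
turn deg [  -0.0296   -0.1338 -150.871 ]
t 0.15 tcp [ 0.1517 -0.6572  0.2382] F [-1.1061 -0.3453 -0.0148] w 0.9938915662904072
tool x [0.9744 0.2249 0.0001] y [ 0.2249 -0.9744 -0.0018] z [-0.0003  0.0017 -1.    ]
slide total (mm) [ 382.7133 -371.6651  -16.0776]
turn deg [-0.0994  0.022  29.1289]
```

Request:
arm_command(
  slide=[
    [0.03,-0.02,-0.004],
    [0.03,-0.02,-0.004],
    [0.03,-0.02,-0.004],
    [0.03,-0.02,-0.004],
    [0.03,-0.02,-0.004],
    [0.03,-0.02,0],
    [0.03,-0.02,0],
    [0.03,-0.02,0],
  ],
  angular=[
    [0,0,3.6],
    [0,0,3.6],
    [0,0,3.6],
    [0,0,3.6],
    [0,0,3.6],
    [0,0,3.6],
    [0,0,3.6],
    [0,0,3.6],
  ],
  hand=[0.085,0.085,0.085,0.085,0.085,0.085,0.085,0.085],
)

```text
time: 0.95
tool_pos: [0.3916, -0.4946, 0.2549]
tcp_rot: [-3.099, 0.476, 0.007]
wrist_force: [1.2, -0.7, -0.1]
width: 0.996
```

```bash
cat > g.py <<'E'
import sys
from h import *
from workcell import bot
p=[float(a) for a in sys.argv[1:4]]
th=float(sys.argv[4]) if len(sys.argv)>4 else 0
y=-PY; z=np.sin(th)*PX-np.cos(th)*np.array([0,0,1.]); R=np.c_[np.cross(y,z),y,z]
st=bot.read_state(); goal(st,p,R); print(st['q'])
E
python3 g.py .441 -.209 .255
```

```text
t 0.95 tcp [ 0.3916 -0.4946  0.2549] F [ 1.2294 -0.6993 -0.1469] w 0.9962570134716007
tool x [ 0.9538 -0.3003 -0.0056] y [-0.3003 -0.9538 -0.0052] z [-0.0037  0.0066 -1.    ]
slide total (mm) [ -38.6132 -287.2993    1.596 ]
turn deg [-0.2997  0.3147 -1.3421]
[-0.9411  0.177   1.68    0.0009  1.2921  0.9344]
```

Request:
arm_command(
  slide=[
    [-0.005,-0.04,-0.003],
    [-0.005,-0.04,-0.003],
    [-0.005,-0.04,-0.003],
    [-0.005,-0.04,-0.003],
    [-0.005,-0.04,-0.003],
    [-0.005,-0.04,0],
    [-0.005,-0.035,0],
    [0,0,0],
  ],
  angular=[
    [0,0,-0.3],
    [0,0,-0.3],
    [0,0,-0.3],
    [0,0,-0.3],
    [0,0,0],
    [0,0,0],
    [0,0,0],
    [0,0,0],
  ],
  hand=[0.085,0.085,0.085,0.085,0.085,0.085,0.085,0.085],
)

```text
time: 1.75
tool_pos: [0.4411, -0.2078, 0.2678]
tcp_rot: [-3.099, 0.437, 0.012]
wrist_force: [-0.1, -0.5, -0.9]
width: 0.995
```

```bash
python3 g.py .441 -.209 .255
python3 - <<'E'
from h import *
from workcell import bot
c=bot.get_calibration("wrist");cv2.imwrite("pics/w1.png",bot.read_camera("wrist")[:,:,::-1])
for P in ([.441,-.209,.199],[.441,-.209,.129],[.6305,-.0475,.165]): print(proj(c,P))
E
```

```text
t 1.75 tcp [ 0.4411 -0.2078  0.2678] F [-0.0902 -0.4512 -0.8706] w 0.9949758942082727
tool x [ 0.9609 -0.2768 -0.0091] y [-0.2768 -0.9609 -0.0105] z [-0.0058  0.0126 -0.9999]
slide total (mm) [ 0.3475  1.311  12.8146]
turn deg [-0.602   0.52    0.0639]
[-0.4972 -0.1065  1.9492  0.0086  1.31    1.3519]
[[282.5014 231.5388]]
[[283.1743 200.9169]]
[[-48.9317   3.9697]]
```

View pics/w1.png

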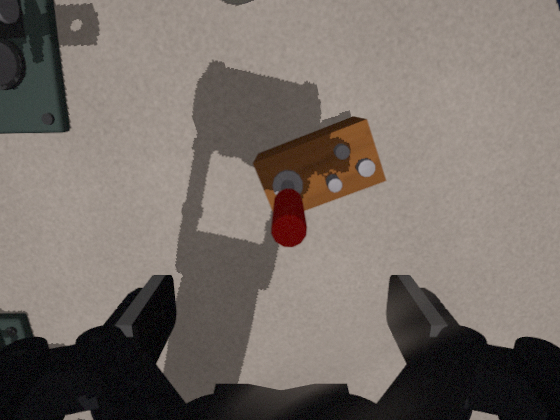

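Run:
```python
from h import *
from workcell import bot
c=bot.get_calibration("wrist")
print(at_z(c,(289.5,231.5),.199),at_z(c,(288,184),.076))
```

```text
[ 0.4398 -0.2147  0.199 ] [ 0.4415 -0.2153  0.076 ]
```

Request:
arm_command(
  slide=[
    [0,0.002,0.02],
    [0,0.002,0.02],
    [0,0.001,0.02],
    [0,0,0.02],
    [0,0,0.02],
    [0,0,0.014],
    [0,0,0],
    [0,0,0],
  ],
  angular=[
    [-0.6,0.5,0],
    [0,0,0],
    [0,0,0],
    [0,0,0],
    [0,0,0],
    [0,0,0],
    [0,0,0],
    [0,0,0],
  ],
  hand=[0.085,0.085,0.085,0.085,0.085,0.085,0.085,0.085],
)

```text
time: 2.6
tool_pos: [0.439, -0.2226, 0.1502]
tcp_rot: [3.103, -0.445, 0.002]
wrist_force: [0.4, -0.3, 0.4]
width: 0.992
```

```bash
python3 g.py .4403 -.213 .153
python3 - <<'E'
from h import *
from workcell import bot
cv2.imwrite("pics/w2.png",bot.read_camera("wrist")[:,:,::-1])
E
```

```text
t 2.6 tcp [ 0.439  -0.2226  0.1502] F [ 0.4243 -0.3217  0.3975] w 0.9921619095749131
tool x [ 0.9596 -0.2812  0.0022] y [-0.2812 -0.9596  0.0068] z [ 0.0002 -0.0071 -1.    ]
slide total (mm) [-1.4229 -9.5558 -2.8701]
turn deg [ 0.3878 -0.1233 -0.1974]
[-0.5157 -0.01    2.0833 -0.007   1.0647  1.3435]
```

View pics/w2.png

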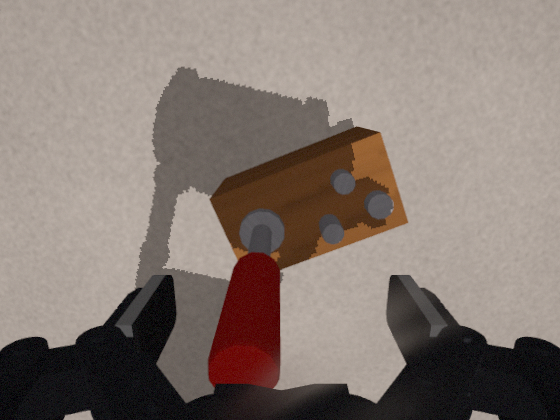

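The bar's grip is between the open jaws, left of centre (at about 245,370 against 281), as the numbers say. I'll recentre and close.

Request:
arm_command(
  slide=[
    [-0.001,-0.009,-0.003],
    [0,0,0],
    [0,0,0],
    [0,0,0],
    [0,0,0],
    [0,0,0],
    [0,0,0],
    [0,0,0],
  ],
  angular=[
    [0.4,0,-0.2],
    [0,0,0],
    [0,0,0],
    [0,0,0],
    [0,0,0],
    [0,0,0],
    [0,0,0],
    [0,0,0],
  ],
  hand=[0.085,0.085,0.04,0.01,0.01,0.01,0.01,0.01],
  squeeze=70,
)

```text
time: 3.45
tool_pos: [0.4432, -0.214, 0.1578]
tcp_rot: [3.109, -0.44, 0.015]
wrist_force: [0.1, -0.4, -0.3]
width: 0.238
```

```bash
python3 g.py .4403 -.213 .153
python3 - <<'E'
from h import *
from workcell import bot
cv2.imwrite("pics/w3.png",bot.read_camera("wrist")[:,:,::-1])
E
```

```text
t 3.45 tcp [ 0.4432 -0.214   0.1578] F [ 0.0796 -0.3674 -0.2598] w 0.23833368387096157
tool x [ 0.9607 -0.2774  0.0094] y [-0.2774 -0.9608  0.0003] z [ 0.009  -0.0029 -1.    ]
slide total (mm) [-3.1494 -0.1628  4.7683]
turn deg [ 0.0169 -0.5387  0.0298]
[-0.5017 -0.0221  2.0799  0.002   1.0746  1.3493]
```

View pics/w3.png

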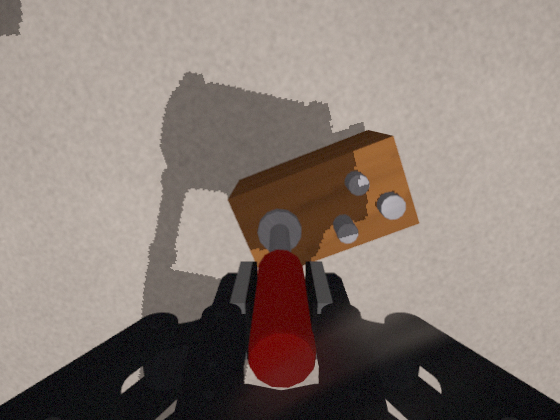

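The bar is gripped centrally (opening about 20 mm) and its collar is still on the block. Lifting.

Request:
arm_command(
  slide=[
    [0,0,-0.01],
    [0,0,-0.02],
    [0,0,-0.025],
    [0,0,-0.025],
    [0,0,-0.03],
    [0,0,-0.03],
    [0,0,-0.03],
    [0,0,-0.02],
  ],
  angular=[
    [0,-0.5,0],
    [0,0,0],
    [0,0,0],
    [0,0,0],
    [0,0,0],
    [0,0,0],
    [0,0,0],
    [0,0,0],
  ],
  hand=[0.01,0.01,0.01,0.01,0.01,0.01,0.01,0.01],
)

```text
time: 4.3
tool_pos: [0.4412, -0.2138, 0.3519]
tcp_rot: [-3.11, 0.441, 0.013]
wrist_force: [0.1, -0.1, -2.0]
width: 0.237
```

```bash
python3 g.py .6303 -.0478 .345
python3 - <<'E'
from h import *
from workcell import bot
cv2.imwrite("pics/w4.png",bot.read_camera("wrist")[:,:,::-1])
E
```

```text
t 4.3 tcp [ 0.4412 -0.2138  0.3519] F [ 0.1427 -0.1441 -1.9911] w 0.23715740766609325
tool x [ 0.9606 -0.278  -0.0083] y [-0.278  -0.9606  0.0006] z [-0.0081  0.0017 -1.    ]
slide total (mm) [ 135.5415 -212.0071    5.6618]
turn deg [ 0.0357  0.475  -0.0045]
[-0.5003 -0.1367  1.8244 -0.0024  1.4619  1.3524]
```

View pics/w4.png

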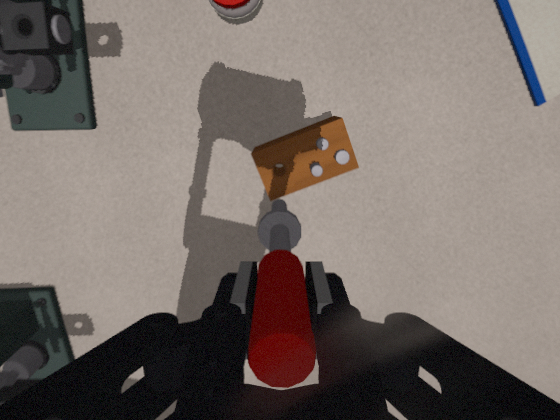

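The bar is out of the block and held straight: collar at (279,229), tip at (279,205).

Run:
```python
from h import *
from workcell import bot
c=bot.get_calibration("wrist");st=bot.read_state();A=axes(st);p=st['tool_pos']
for uv,z in (((279,229),.2695),((279,204),.198),((281,362),.393)):
    P=at_z(c,uv,z); print(P,"tool frame mm",A.T@(P-p)*1000)
print("eye here",at_z(c,(28,24),.165))
t=cv2.imread("pics/w4.png");cv2.imwrite("pics/c4.png",crop(t,0,0,160,140,5)); cv2.imwrite("pics/c5.png",crop(t,220,170,340,270,6))
```

```text
[ 0.4389 -0.2133  0.2695] tool frame mm [-3.4732 -0.2897 86.0944]
[ 0.4364 -0.2123  0.198 ] tool frame mm [ -6.0138  -0.736  157.6013]
[ 0.4363 -0.2138  0.393 ] tool frame mm [ -6.2695   1.0962 -37.3958]
eye here [ 0.6374 -0.0512  0.165 ]
```

View pics/c4.png

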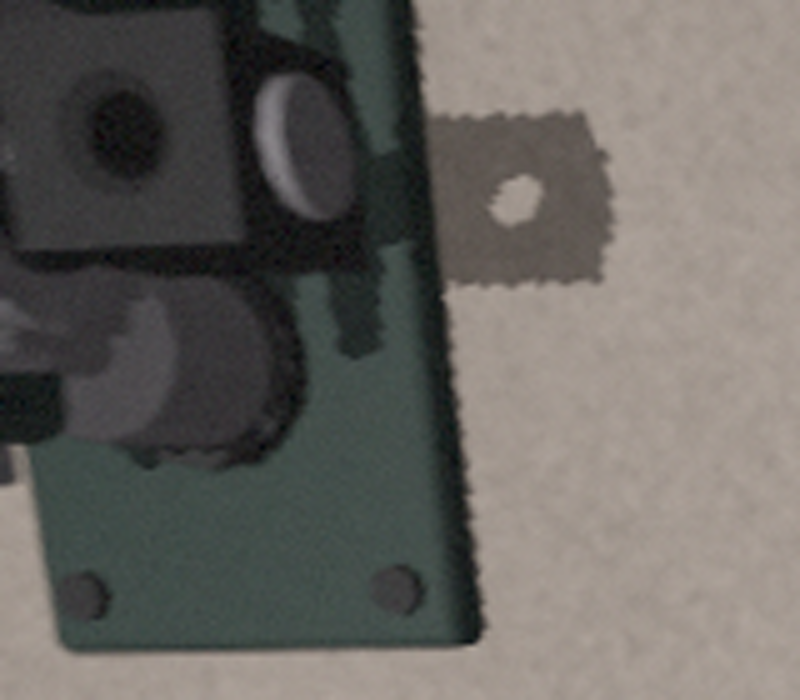

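View pics/c5.png

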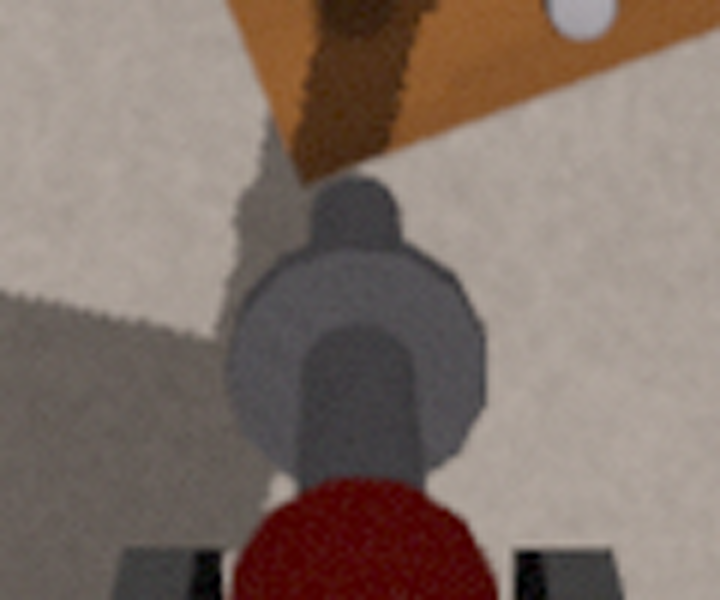

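Request:
arm_command(
  slide=[
    [0.012,-0.02,0],
    [0.02,-0.03,0],
    [0.02,-0.03,0],
    [0.02,-0.03,0],
    [0.02,-0.03,0],
    [0.02,-0.03,0],
    [0.015,-0.022,0],
    [0,0,0],
  ],
  angular=[
    [0,0.4,0],
    [0,0,0],
    [0,0,0],
    [0,0,0],
    [0,0,0],
    [0,0,0],
    [0,0,0],
    [0,0,0],
  ],
  hand=[0.01,0.01,0.01,0.01,0.01,0.01,0.01,0.01],
)

```text
time: 5.15
tool_pos: [0.6224, -0.0619, 0.3527]
tcp_rot: [3.103, -0.447, -0.002]
wrist_force: [-1.1, 0.1, -2.2]
width: 0.243
```

```bash
python3 g.py .634 -.0488 .345
python3 - <<'E'
from h import *
from workcell import bot
cv2.imwrite("pics/w5.png",bot.read_camera("wrist")[:,:,::-1])
cv2.imwrite("pics/t5.png",crop(bot.read_camera("top")[:,:,::-1],240,80,380,190,5))
E
```

```text
t 5.15 tcp [ 0.6224 -0.0619  0.3527] F [-1.1018  0.1043 -2.1894] w 0.24289686569729838
tool x [ 0.9592 -0.2826  0.    ] y [-0.2826 -0.9592  0.007 ] z [-0.0019 -0.0067 -1.    ]
slide total (mm) [  7.4457 -15.8841   7.5938]
turn deg [ 0.3984 -0.0011 -0.2803]
[-0.1352  0.1238  1.564  -0.0069  1.4548  1.7229]
```

View pics/w5.png

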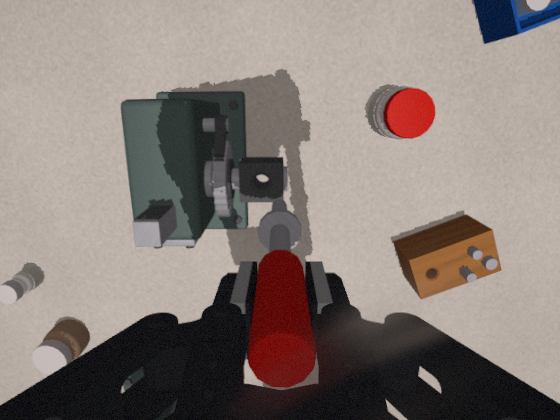

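View pics/t5.png

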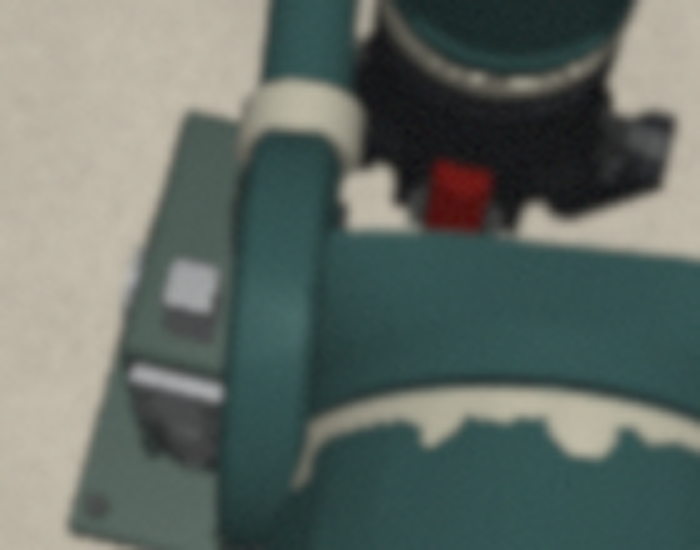

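Wrist view: the eye is at (262,179), the bar tip at (280,205), and the press edges line up with the tool axes. The top view is blocked by the arm.

Run:
```python
from h import *
from workcell import bot
c=bot.get_calibration("wrist");st=bot.read_state();A=axes(st);p=st['tool_pos']
t=cv2.imread("pics/w5.png");cv2.imwrite("pics/c6.png",crop(t,225,145,325,265,6))
P=at_z(c,(262,178.8),.165);print("eye",P,"tool",A.T@(P-p)*1000)
for x in(-4,):
  for z in (93.6,157.6,-37): print(x,z,proj(c,p+A@np.array([x,-.3,z])/1000))
```

```text
eye [ 0.6334 -0.0525  0.165 ] tool [  9.3301 -16.0983 187.8219]
-4 93.6 [[279.0194 226.0762]]
-4 157.6 [[279.4893 201.6511]]
-4 -37 [[276.5486 355.2667]]
```

View pics/c6.png

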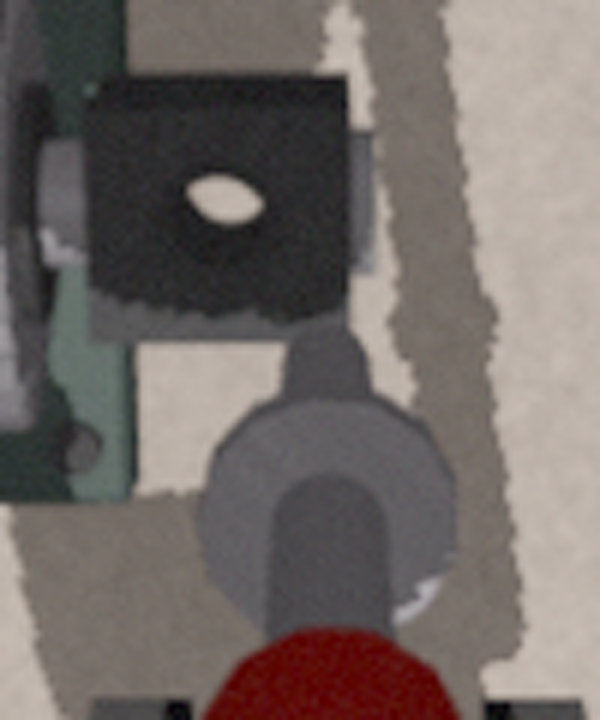

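Run:
```python
from h import *
from workcell import bot
c=bot.get_calibration("wrist");st=bot.read_state();A=axes(st);p=st['tool_pos']
for uv in ((260.9,181.5),):
  P=at_z(c,uv,.165);print("eye",P,"tool",A.T@(P-p)*1000)
P0=np.array([.632,-.0505,.165])
for dx in(-18,18):
  for dy in(-20,20):
    q=(proj(c,P0+(PX*dx+PY*dy)/1000)[0]-[225,145]+.5)*6; print(dx,dy,q)
```

```text
eye [ 0.6313 -0.0508  0.165 ] tool [  6.8706 -17.1243 187.8152]
-18 -20 [349.288  333.6578]
-18 20 [ 86.1402 336.1415]
18 -20 [347.7709  97.106 ]
18 20 [76.5992 99.7208]
```

Request:
arm_command(
  slide=[
    [0.006,-0.009,0],
    [0.004,-0.007,0],
    [0,0,0.008],
    [0,0,0.008],
    [0,0,0.004],
    [0,0,0],
    [0,0,0],
    [0,0,0],
  ],
  angular=[
    [0.4,0,-0.2],
    [0,0,0],
    [0,0,0],
    [0,0,0],
    [0,0,0],
    [0,0,0],
    [0,0,0],
    [0,0,0],
  ],
  hand=[0.01,0.01,0.01,0.01,0.01,0.01,0.01,0.01],
)

```text
time: 6.05
tool_pos: [0.6324, -0.0539, 0.3305]
tcp_rot: [3.106, -0.452, -0.005]
wrist_force: [0.1, -1.3, -0.8]
width: 0.237
```

```bash
python3 g.py .635 -.0518 .330
python3 - <<'E'
from h import *
from workcell import bot
c=bot.get_calibration("wrist");st=bot.read_state();A=axes(st);p=st['tool_pos']
i=bot.read_camera("wrist")[:,:,::-1]
cv2.imwrite("pics/w7.png",crop(i,200,140,360,270,5))
print((proj(c,[[.6313,-.0508,.165]])-[200,140])*5)
cv2.imwrite("pics/s7.png",crop(bot.read_camera("scene")[:,:,::-1],130,80,290,280,3))
E
```

```text
t 6.05 tcp [ 0.6324 -0.0539  0.3305] F [ 0.1429 -1.2692 -0.7682] w 0.2374677832690768
tool x [ 0.9585 -0.285  -0.0031] y [-0.285  -0.9585  0.0029] z [-0.0038 -0.0019 -1.    ]
slide total (mm) [ 1.9051 -2.7971  0.4673]
turn deg [ 0.163   0.1766 -0.4233]
[-0.1231  0.1491  1.5751 -0.0023  1.4208  1.737 ]
[[380.729  281.7844]]
```

View pics/w7.png

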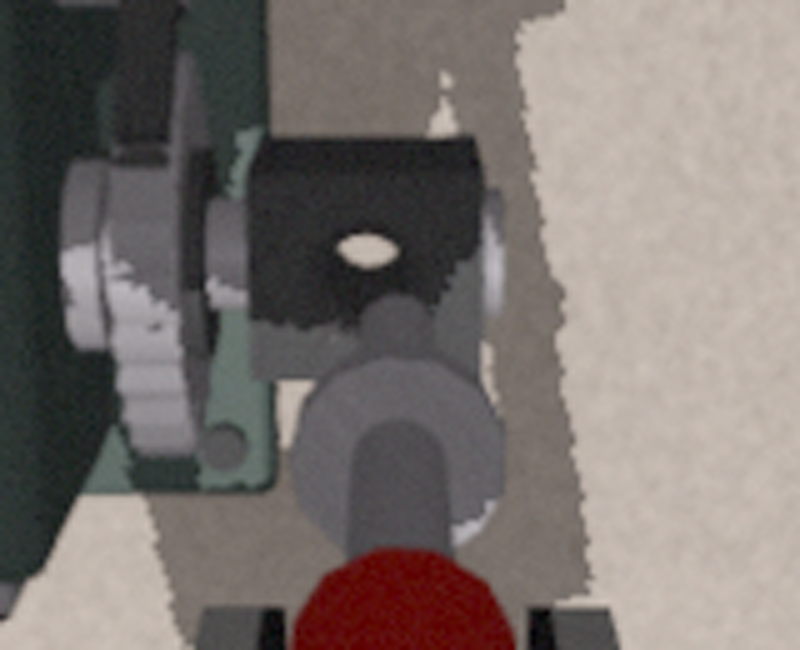

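View pics/s7.png

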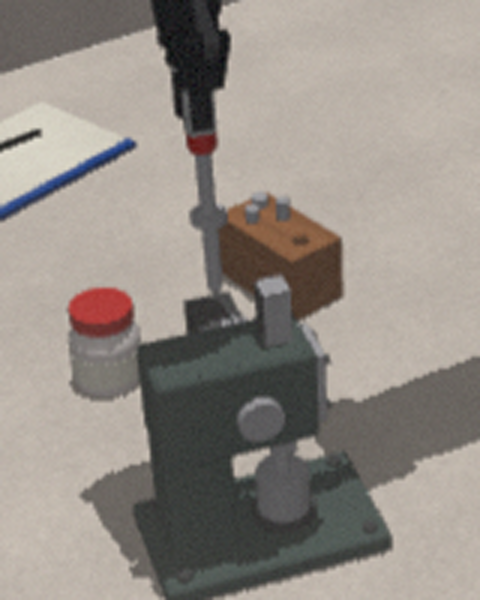

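Run:
```python
from h import *
from workcell import bot
c=bot.get_calibration("wrist");st=bot.read_state();A=axes(st);p=st['tool_pos']
P=at_z(c,(200+364/5,140+275/5),.165);print("eye",P,"tool",A.T@(P-p)*1000)
for bx in(-6,-5,-4,-3,-2):
  th=np.linspace(0,6.28,60); L=p[2]-(.1578-.004)  # tip z
  z=(p[2]-L)*1000
  f=lambda r,zz: proj(c,p+np.c_[bx+r*np.cos(th),0+r*np.sin(th),0*th+zz]@A.T/1000)
  m=[(f(r,zz)[:,1].min()-140)*5 for r,zz in((3,z),(6,z-6),(14,z-64),(14,z-72))]
  m2=[(f(r,zz)[:,1].max()-140)*5 for r,zz in((14,z-64),(14,z-72))]
  print(bx,m,m2,(f(6,z-6)[:,0].mean()-200)*5)
```

```text
eye [ 0.6334 -0.0484  0.165 ] tool [ -0.2807  -6.0085 165.7042]
-6 [np.float64(308.232878148344), np.float64(299.48419306063585), np.float64(350.73334863594965), np.float64(368.4328507655259)] [np.float64(554.0974468123271), np.float64(577.8227086560877)] 399.1739580734131
-5 [np.float64(302.2961258762419), np.float64(293.40465886104494), np.float64(343.20565390452646), np.float64(360.6712488287923)] [np.float64(547.0687041142206), np.float64(570.5954350701513)] 399.16158433927734
-4 [np.float64(296.34830862639376), np.float64(287.3135718005567), np.float64(335.65979562383245), np.float64(352.89016855579507)] [np.float64(540.0224765912728), np.float64(563.3494629187539)] 399.1491934319444
-3 [np.float64(290.3894179147994), np.float64(281.2109230721231), np.float64(328.0957538560227), np.float64(345.0895868338357)] [np.float64(532.9587366339197), np.float64(556.0847606766467)] 399.1367853694504
-2 [np.float64(284.4194453996826), np.float64(275.09670402656695), np.float64(320.51350901736566), np.float64(337.26948094333)] [np.float64(525.8774568413777), np.float64(548.8012970439654)] 399.12436017035105
```

Request:
arm_command(
  slide=[
    [0.003,-0.004,0],
    [0.002,-0.002,0],
    [0,0,0],
    [0,0,0],
    [0,0,0],
    [0,0,0],
    [0,0,0],
    [0,0,0],
  ],
  angular=[
    [0.2,0.2,-0.4],
    [0,0,0],
    [0,0,0],
    [0,0,0],
    [0,0,0],
    [0,0,0],
    [0,0,0],
    [0,0,0],
  ],
  hand=[0.01,0.01,0.01,0.01,0.01,0.01,0.01,0.01],
)

```text
time: 6.95
tool_pos: [0.6402, -0.049, 0.3317]
tcp_rot: [-3.11, 0.44, -0.005]
wrist_force: [-0.7, 1.1, -2.1]
width: 0.242
```

```bash
python3 g.py .6383 -.0498 .330
python3 - <<'E'
from h import *
from workcell import bot
i=bot.read_camera("wrist")[:,:,::-1]
cv2.imwrite("pics/w8.png",crop(i,200,140,360,270,5))
E
```

```text
t 6.95 tcp [ 0.6402 -0.049   0.3317] F [-0.7023  1.1246 -2.0634] w 0.24232228186804702
tool x [ 0.9608 -0.2773  0.0028] y [-0.2773 -0.9608 -0.0014] z [ 0.0031  0.0005 -1.    ]
slide total (mm) [-1.5814  1.2909  1.7239]
turn deg [-0.0779 -0.1626  0.0359]
[-0.1156  0.1586  1.5621  0.0009  1.4179  1.736 ]
```

View pics/w8.png

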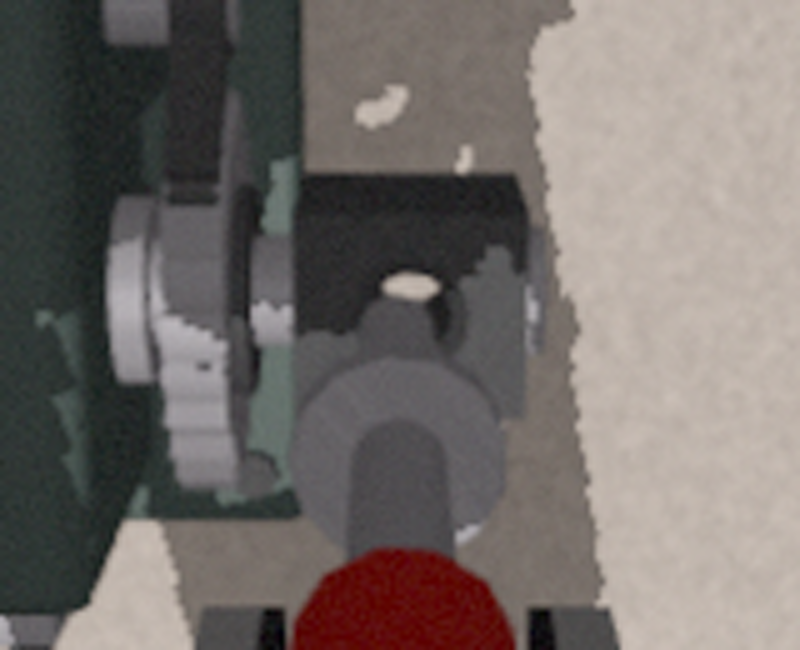

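Run:
```python
from h import *
from workcell import bot
c=bot.get_calibration("wrist");st=bot.read_state();A=axes(st);p=st['tool_pos']
P=at_z(c,(200+409/5,140+314/5),.165);print("eye",P,"tool",A.T@(P-p)*1000)
P=at_z(c,(200+397/5,140+330/5),.1765);print("tip?",P,"tool",A.T@(P-p)*1000)
```

```text
eye [ 0.6332 -0.0484  0.165 ] tool [ -7.3507   1.604  166.71  ]
tip? [ 0.634  -0.0466  0.1765] tool [ -7.0486  -0.3851 155.2135]
```

Request:
arm_command(
  slide=[
    [-0.0015,0.002,0],
    [0,0,0.003],
    [0,0,0.005],
    [0,0,0.005],
    [0,0,0.005],
    [0,0,0.005],
    [0,0,0.005],
    [0,0,0],
  ],
  angular=[
    [-0.1,-0.2,0],
    [0,0,0],
    [0,0,0],
    [0,0,0],
    [0,0,0],
    [0,0,0],
    [0,0,0],
    [0,0,0],
  ],
  hand=[0.01,0.01,0.01,0.01,0.01,0.01,0.01,0.01],
)

```text
time: 7.8
tool_pos: [0.6373, -0.0507, 0.3001]
tcp_rot: [3.11, -0.44, -0.004]
wrist_force: [0.7, 0.3, -1.5]
width: 0.24
```

```bash
python3 g.py .6387 -.0499 .255
python3 - <<'E'
from h import *
from workcell import bot
i=bot.read_camera("wrist")[:,:,::-1]
cv2.imwrite("pics/w9.png",crop(i,200,140,360,270,5))
E
```

```text
t 7.8 tcp [ 0.6373 -0.0507  0.3001] F [ 0.7143  0.306  -1.5046] w 0.2398185173275649
tool x [ 0.9607 -0.2775 -0.0027] y [-0.2774 -0.9607  0.0008] z [-0.0029 -0.     -1.    ]
slide total (mm) [ 1.2269 -1.176  45.1145]
turn deg [0.0472 0.1568 0.0261]
[-0.1181  0.1683  1.6077 -0.0004  1.3684  1.7339]
```

View pics/w9.png

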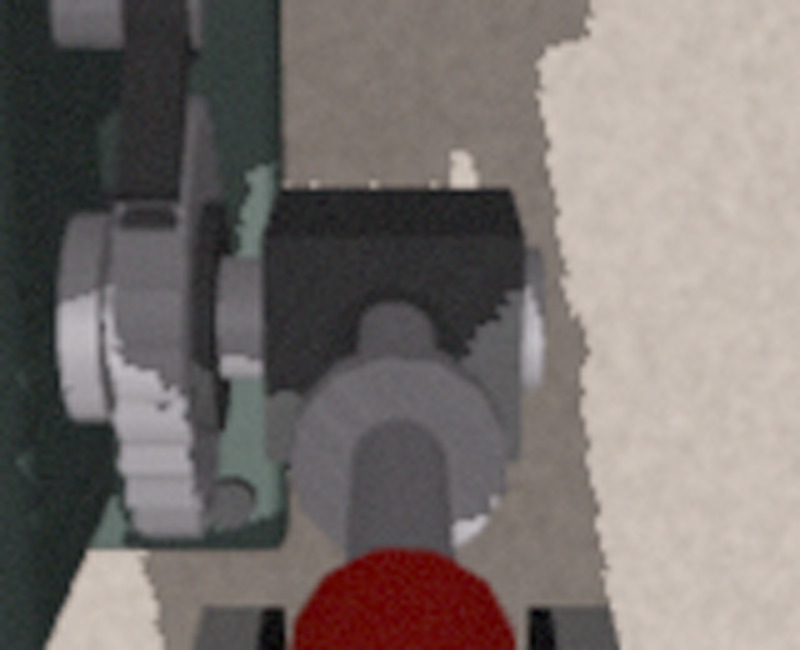

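The tip is about 19 mm into the eye with no side force. Lowering on.

Request:
arm_command(
  slide=[
    [0.0005,-0.0005,0.006],
    [0,0,0.007],
    [0,0,0.007],
    [0,0,0.007],
    [0,0,0.006],
    [0,0,0.005],
    [0,0,0.003],
    [0,0,0],
  ],
  angular=[
    [0,0.1,0],
    [0,0,0],
    [0,0,0],
    [0,0,0],
    [0,0,0],
    [0,0,0],
    [0,0,0],
    [0,0,0],
  ],
  hand=[0.01,0.01,0.01,0.01,0.01,0.01,0.01,0.01],
)

```text
time: 8.65
tool_pos: [0.6377, -0.0502, 0.2558]
tcp_rot: [3.11, -0.44, -0.002]
wrist_force: [0.3, 0.4, -2.3]
width: 0.243
```

```bash
python3 g.py .6387 -.0499 .255
python3 - <<'E'
from h import *
from workcell import bot
i=bot.read_camera("wrist")[:,:,::-1]
cv2.imwrite("pics/w10.png",crop(i,200,140,360,270,5))
cv2.imwrite("pics/s10.png",crop(bot.read_camera("scene")[:,:,::-1],150,120,250,220,6))
E
```

```text
t 8.65 tcp [ 0.6377 -0.0502  0.2558] F [ 0.3076  0.4125 -2.2637] w 0.24255005593075207
tool x [ 0.9608 -0.2773 -0.0013] y [-0.2773 -0.9608  0.0008] z [-0.0015 -0.0004 -1.    ]
slide total (mm) [ 0.9189 -0.5337  0.7632]
turn deg [0.0456 0.0772 0.0344]
[-0.1171  0.1892  1.6641 -0.0006  1.2897  1.7348]
```

View pics/w10.png

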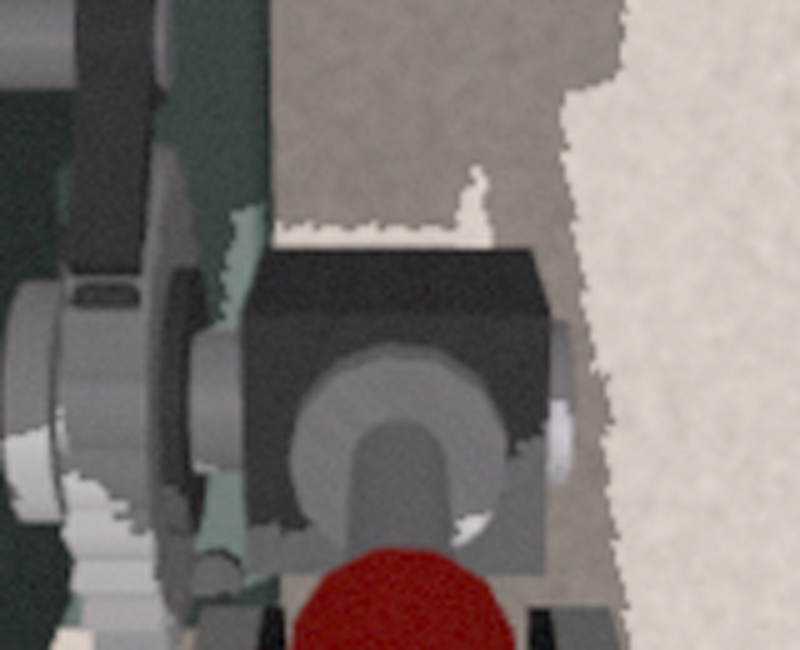

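View pics/s10.png

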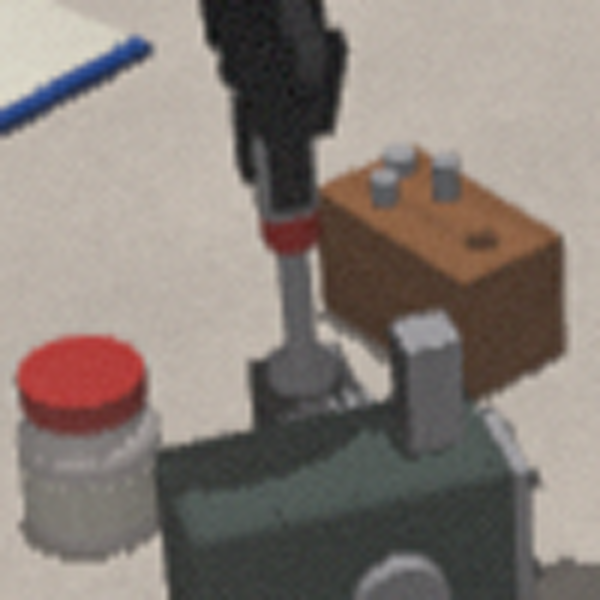

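Request:
arm_command(
  slide=[
    [0.0005,0,0.002],
    [0,0,0.002],
    [0,0,0.001],
    [0,0,0.001],
    [0,0,0.001],
    [0,0,0],
    [0,0,0],
    [0,0,0],
  ],
  angular=[
    [0,0,0],
    [0,0,0],
    [0,0,0],
    [0,0,0],
    [0,0,0],
    [0,0,0],
    [0,0,0],
    [0,0,0],
  ],
  hand=[0.01,0.01,0.01,0.01,0.01,0.01,0.01,0.01],
)

```text
time: 9.55
tool_pos: [0.6383, -0.0501, 0.2548]
tcp_rot: [3.11, -0.44, 0.003]
wrist_force: [-2.5, -0.1, 2.0]
width: 0.24
```

```bash
python3 g.py .6387 -.0499 .255
python3 - <<'E'
from h import *
from workcell import bot
i=bot.read_camera("wrist")[:,:,::-1]
cv2.imwrite("pics/w11.png",crop(i,200,140,360,270,5))
E
```

```text
t 9.55 tcp [ 0.6383 -0.0501  0.2548] F [-2.544  -0.0701  2.0341] w 0.2403999865557336
tool x [ 0.9608 -0.2772  0.0018] y [-0.2772 -0.9608  0.0001] z [ 0.0017 -0.0006 -1.    ]
slide total (mm) [ 0.2836 -0.3283 -0.2398]
turn deg [ 0.0042 -0.1021  0.0437]
[-0.1171  0.189   1.6663 -0.0004  1.2846  1.7346]
```

View pics/w11.png

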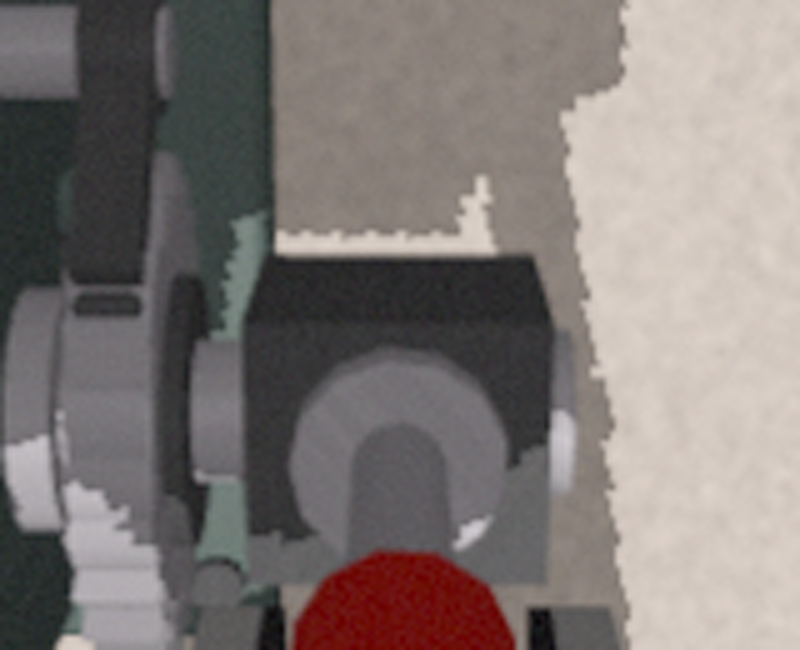

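The height settled at 0.2548, the predicted home height, the push changed sign to about +4 N, and the collar is flush on the hub in the image: the bar is home. Now the pull, along the arc about the hub axis.

Request:
arm_command(
  slide=[
    [-0.004,0,0.0005],
    [-0.004,0,0.0005],
    [-0.004,0,0.0005],
    [-0.004,0,0.0005],
    [-0.004,0,0.0005],
    [-0.004,0,0.0005],
    [-0.004,0,0.0005],
    [-0.004,0,0.0005],
  ],
  angular=[
    [0,2,0],
    [0,2,0],
    [0,2,0],
    [0,2,0],
    [0,2,0],
    [0,2,0],
    [0,2,0],
    [0,2,0],
  ],
  hand=[0.01,0.01,0.01,0.01,0.01,0.01,0.01,0.01],
  squeeze=90,
)

```text
time: 10.4
tool_pos: [0.6208, -0.0444, 0.2548]
tcp_rot: [3.031, -0.429, 0.492]
wrist_force: [1.6, -1.1, 3.9]
width: 0.238
```

```bash
cat > a.py <<'E'
from h import *
from workcell import bot
def ang():
    st=bot.read_state(); A=axes(st); H=np.array([.6333,-.0484,.145]); d=st['tool_pos']-H
    th=np.arctan2(A[2,0],-A[2,2]); r=np.array([d@PX,d@PY,d[2]])*1000
    # angle by position, offset 5.3mm
    R=np.hypot(r[0],r[2]); tp=np.arctan2(-r[0],r[2])+np.arcsin(5.3/R)
    F=st['wrist_force']; bz=np.array([-np.sin(tp)*PX[0],-np.sin(tp)*PX[1],np.cos(tp)]); pp=np.array([np.cos(tp)*PX[0],np.cos(tp)*PX[1],np.sin(tp)])
    print("t %.2f tilt %.3f pos_ang %.3f r %s R %.1f | F perp(+=resist) %.1f axial %.1f lat %.1f w %.3f"%(st['time'],th,tp,r.round(1),R,F@pp,F@bz,F@PY,st['width']),"q",st['q'])
if __name__=="__main__":
    ang()
E
python3 a.py
```

```text
t 10.40 tilt 0.321 pos_ang 0.167 r [-13.1   0.3 109.8] R 110.6 | F perp(+=resist) 2.5 axial 3.5 lat -0.6 w 0.238 q [-0.0785 -0.0342  1.938  -0.0758  0.9235  1.8099]
```

```bash
cat > a.py <<'E'
from h import *
from workcell import bot
def ang():
    st=bot.read_state(); A=axes(st); H=np.array([.6333,-.0484,.145])
    b=st['tool_pos']-.011*A[:,2]-.0053*A[:,0]-H
    th=np.arctan2(A[2,0],-A[2,2]); r=np.array([b@PX,b@PY,b[2]])*1000
    R=np.hypot(r[0],r[2]); tp=np.arctan2(-r[0],r[2])
    F=st['wrist_force']; bz=np.array([-np.sin(tp)*PX[0],-np.sin(tp)*PX[1],np.cos(tp)]); pp=np.array([np.cos(tp)*PX[0],np.cos(tp)*PX[1],np.sin(tp)])
    print("t %.2f tilt %.3f barang %.3f r %s R %.1f | F perp(+=resist) %.1f axial %.1f lat %.1f My %.2f w %.3f"%(st['time'],th,tp,r.round(1),R,F@pp,F@bz,F@PY,st['torque']@PY,st['width']))
    return tp,th
if __name__=="__main__":
    ang()
    c=bot.get_calibration("wrist"); i=bot.read_camera("wrist")[:,:,::-1]
    import sys
    if len(sys.argv)>1:
        cv2.imwrite(f"pics/w{sys.argv[1]}.png",crop(i,160,100,360,270,4))
        cv2.imwrite(f"pics/s{sys.argv[1]}.png",crop(bot.read_camera("scene")[:,:,::-1],140,100,270,230,5))
    ang()
E
python3 a.py 12
```

```text
t 10.40 tilt 0.321 barang 0.180 r [-21.6   0.3 118.5] R 120.5 | F perp(+=resist) 2.6 axial 3.5 lat -0.6 My 0.69 w 0.238
t 10.50 tilt 0.320 barang 0.187 r [-22.4   0.3 118.4] R 120.5 | F perp(+=resist) 3.8 axial -0.1 lat 0.2 My -0.03 w 0.235
```

View pics/w12.png

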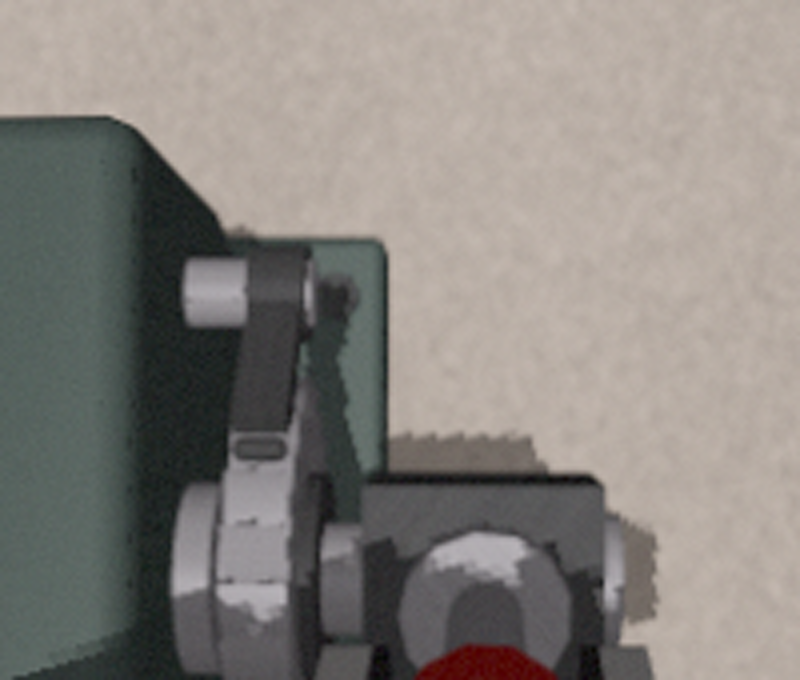

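View pics/s12.png

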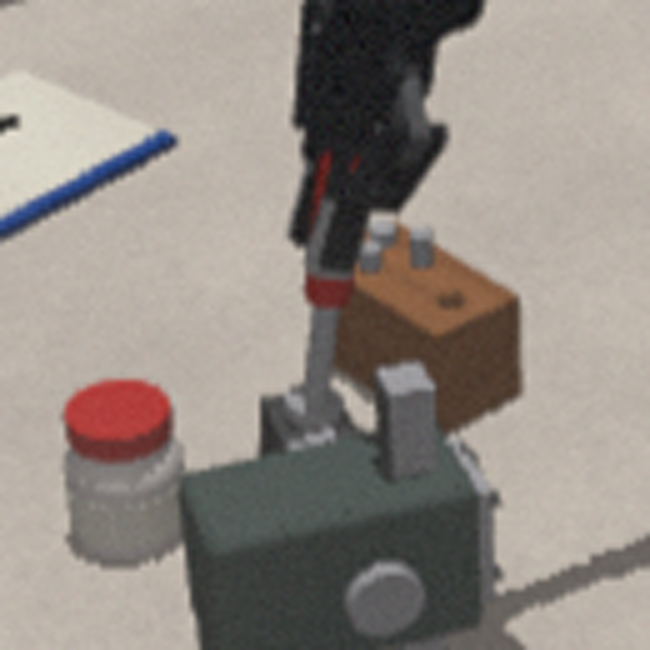

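Request:
arm_command(
  slide=[
    [-0.005,0,0],
    [-0.005,0,0],
    [-0.005,0,0],
    [-0.005,0,0],
    [-0.005,0,0],
    [-0.005,0,0],
    [-0.005,0,0],
    [-0.005,0,0],
  ],
  angular=[
    [0,0.4,0],
    [0,0.4,0],
    [0,0.4,0],
    [0,0.4,0],
    [0,0.4,0],
    [0,0.4,0],
    [0,0.4,0],
    [0,0.4,0],
  ],
  hand=[0.01,0.01,0.01,0.01,0.01,0.01,0.01,0.01],
)

```text
time: 11.3
tool_pos: [0.6077, -0.0409, 0.2523]
tcp_rot: [2.989, -0.42, 0.651]
wrist_force: [3.3, -2.9, 3.2]
width: 0.236
```

```bash
python3 a.py 13
```

```text
t 11.30 tilt 0.428 barang 0.304 r [-36.1   0.  115.1] R 120.6 | F perp(+=resist) 4.7 axial 1.8 lat -1.9 My -0.17 w 0.236
t 11.40 tilt 0.428 barang 0.310 r [-36.8   0.  114.9] R 120.7 | F perp(+=resist) 4.5 axial 0.5 lat -0.4 My -0.47 w 0.234
```

View pics/w13.png

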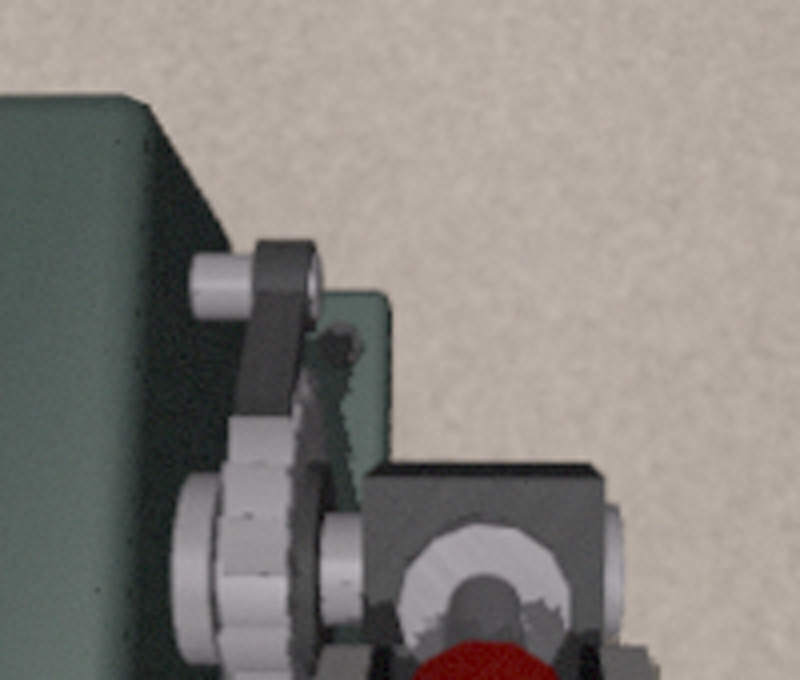

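View pics/s13.png

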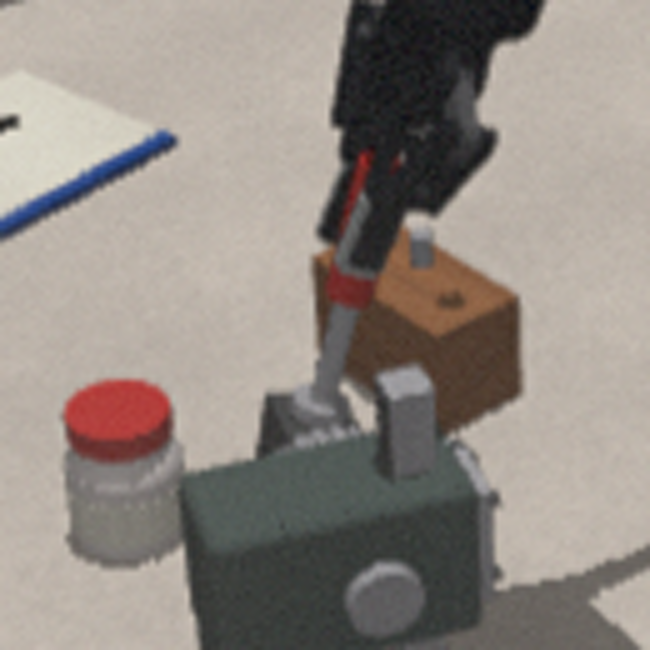

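```bash
cat > hub.py <<'E'
from h import *
from workcell import bot
import sys
def table(c,ths,off=(160,100),f=4):
    H=np.array([.6333,-.0484,.145])
    for th in ths:
        bz=-np.sin(th)*PX+np.cos(th)*np.array([0,0,1]); pp=np.cos(th)*PX+np.sin(th)*np.array([0,0,1])
        o=[]
        for x,z in((18,20),(18,-20)):
            P=np.array([H+(pp*x+bz*z+PY*y)/1000 for y in(-20,20)])
            o.append(((proj(c,P)-off+.5)*f-.5).round(0).tolist())
        print("%.2f"%th,"top-back R/L",o[0],"bottom-back",o[1])
if __name__=="__main__":
    table(bot.get_calibration("wrist"),[float(a) for a in sys.argv[1:]])
E
python3 hub.py .1 .15 .2 .25 .3 .35
```

```text
0.10 top-back R/L [[605.0, 457.0], [362.0, 456.0]] bottom-back [[589.0, 465.0], [381.0, 465.0]]
0.15 top-back R/L [[605.0, 463.0], [361.0, 462.0]] bottom-back [[589.0, 460.0], [380.0, 459.0]]
0.20 top-back R/L [[605.0, 469.0], [361.0, 469.0]] bottom-back [[589.0, 455.0], [380.0, 454.0]]
0.25 top-back R/L [[606.0, 476.0], [360.0, 475.0]] bottom-back [[590.0, 450.0], [380.0, 450.0]]
0.30 top-back R/L [[606.0, 482.0], [360.0, 482.0]] bottom-back [[590.0, 445.0], [379.0, 445.0]]
0.35 top-back R/L [[606.0, 490.0], [359.0, 489.0]] bottom-back [[591.0, 441.0], [379.0, 441.0]]
```

Strip thickness on the hub's back face puts the hub at about 0.20 rad, with the bar leading by 0.1: just past the first crest. Continuing.

Request:
arm_command(
  slide=[
    [-0.006,0,0],
    [-0.006,0,0],
    [-0.006,0,0],
    [-0.006,0,0],
    [-0.006,0,0],
    [-0.006,0,0],
    [-0.006,0,0],
    [-0.006,0,0],
  ],
  angular=[
    [0,0.8,0],
    [0,0.8,0],
    [0,0.8,0],
    [0,0.8,0],
    [0,0.8,0],
    [0,0.8,0],
    [0,0.8,0],
    [0,0.8,0],
  ],
  hand=[0.01,0.01,0.01,0.01,0.01,0.01,0.01,0.01],
)

```text
time: 12.2
tool_pos: [0.5901, -0.0358, 0.2462]
tcp_rot: [2.905, -0.399, 0.899]
wrist_force: [13.0, -7.2, -2.0]
width: 0.237
```

```bash
python3 a.py 14; python3 hub.py .2 .25 .3 .35 .4 .45
```

```text
t 12.20 tilt 0.600 barang 0.478 r [-55.5  -0.  107.3] R 120.8 | F perp(+=resist) 11.9 axial -8.4 lat -3.4 My -1.31 w 0.237
t 12.30 tilt 0.599 barang 0.482 r [-56.   0. 107.] R 120.8 | F perp(+=resist) 10.1 axial -8.8 lat -1.9 My -1.40 w 0.238
0.20 top-back R/L [[606.0, 449.0], [365.0, 447.0]] bottom-back [[591.0, 473.0], [384.0, 472.0]]
0.25 top-back R/L [[607.0, 454.0], [365.0, 453.0]] bottom-back [[591.0, 468.0], [383.0, 466.0]]
0.30 top-back R/L [[607.0, 460.0], [364.0, 458.0]] bottom-back [[592.0, 462.0], [383.0, 461.0]]
0.35 top-back R/L [[607.0, 466.0], [363.0, 465.0]] bottom-back [[592.0, 457.0], [383.0, 456.0]]
0.40 top-back R/L [[608.0, 473.0], [363.0, 471.0]] bottom-back [[592.0, 452.0], [382.0, 451.0]]
0.45 top-back R/L [[608.0, 480.0], [362.0, 478.0]] bottom-back [[593.0, 447.0], [382.0, 446.0]]
```

View pics/w14.png

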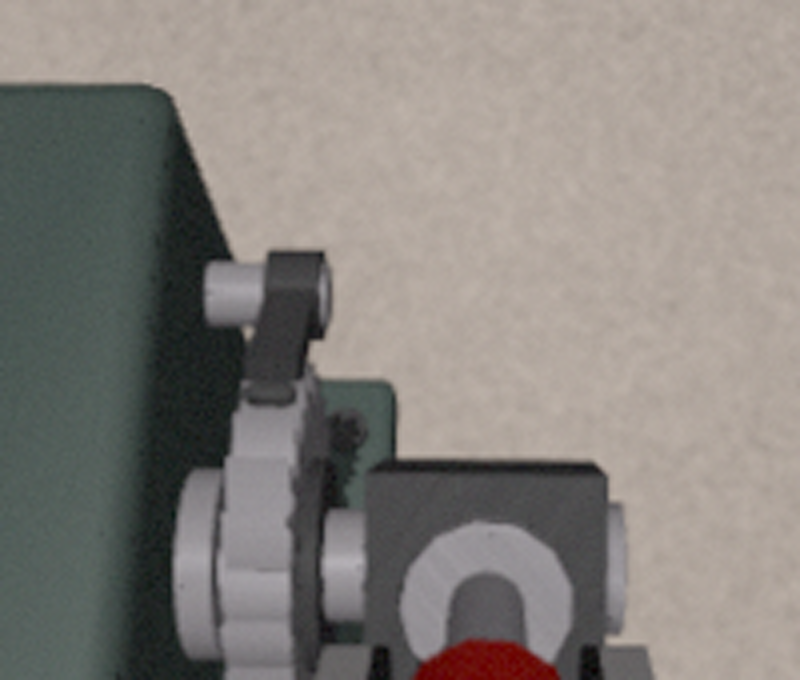

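Hub at about 0.37, force rising to about 10 N before the second crest. I'll add a slight inward slide, as the hand is pulling outward axially.

Request:
arm_command(
  slide=[
    [-0.006,0,0.0015],
    [-0.006,0,0.0015],
    [-0.006,0,0.0015],
    [-0.006,0,0.0015],
    [-0.006,0,0.0015],
    [-0.006,0,0.0015],
    [-0.006,0,0.0015],
    [-0.006,0,0.0015],
  ],
  angular=[
    [0,0.7,0],
    [0,0.7,0],
    [0,0.7,0],
    [0,0.7,0],
    [0,0.7,0],
    [0,0.7,0],
    [0,0.7,0],
    [0,0.7,0],
  ],
  hand=[0.01,0.01,0.01,0.01,0.01,0.01,0.01,0.01],
)

```text
time: 13.1
tool_pos: [0.5817, -0.0334, 0.2413]
tcp_rot: [2.81, -0.384, 1.118]
wrist_force: [-13.8, 1.9, 17.1]
width: 0.236
```

```bash
python3 a.py 15; python3 hub.py .35 .4 .45 .5 .55 .6
```

```text
t 13.10 tilt 0.756 barang 0.574 r [-65.2  -0.1 100.7] R 119.9 | F perp(+=resist) -2.3 axial 21.8 lat -2.0 My 0.83 w 0.236
t 13.20 tilt 0.756 barang 0.579 r [-65.7  -0.1 100.4] R 119.9 | F perp(+=resist) -0.4 axial 19.7 lat -3.3 My 0.57 w 0.234
0.35 top-back R/L [[607.0, 492.0], [366.0, 490.0]] bottom-back [[592.0, 512.0], [385.0, 510.0]]
0.40 top-back R/L [[608.0, 498.0], [366.0, 496.0]] bottom-back [[593.0, 506.0], [385.0, 504.0]]
0.45 top-back R/L [[608.0, 504.0], [365.0, 502.0]] bottom-back [[593.0, 501.0], [385.0, 499.0]]
0.50 top-back R/L [[608.0, 510.0], [365.0, 508.0]] bottom-back [[593.0, 496.0], [384.0, 494.0]]
0.55 top-back R/L [[609.0, 517.0], [364.0, 515.0]] bottom-back [[594.0, 491.0], [384.0, 489.0]]
0.60 top-back R/L [[609.0, 523.0], [364.0, 521.0]] bottom-back [[594.0, 486.0], [384.0, 485.0]]
```

View pics/w15.png

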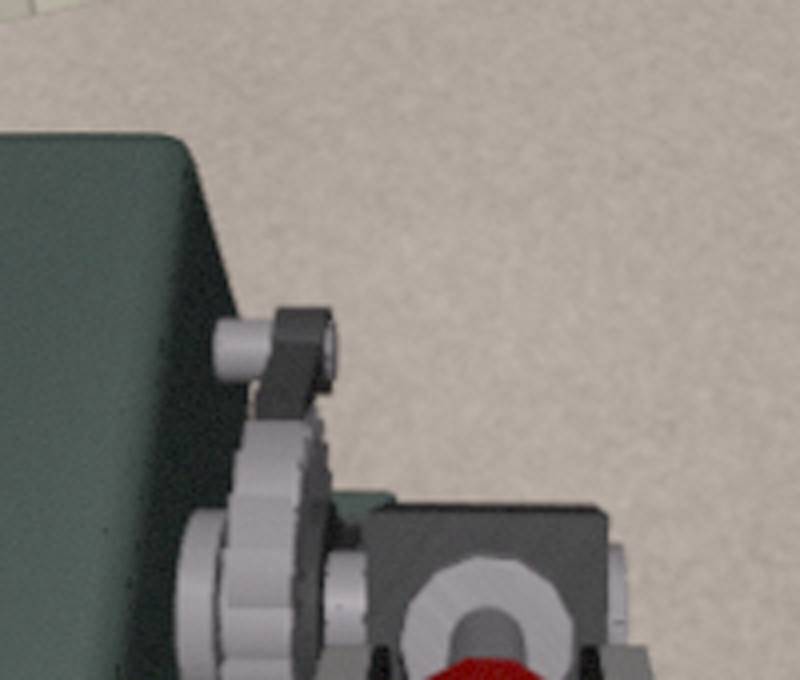

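View pics/s15.png

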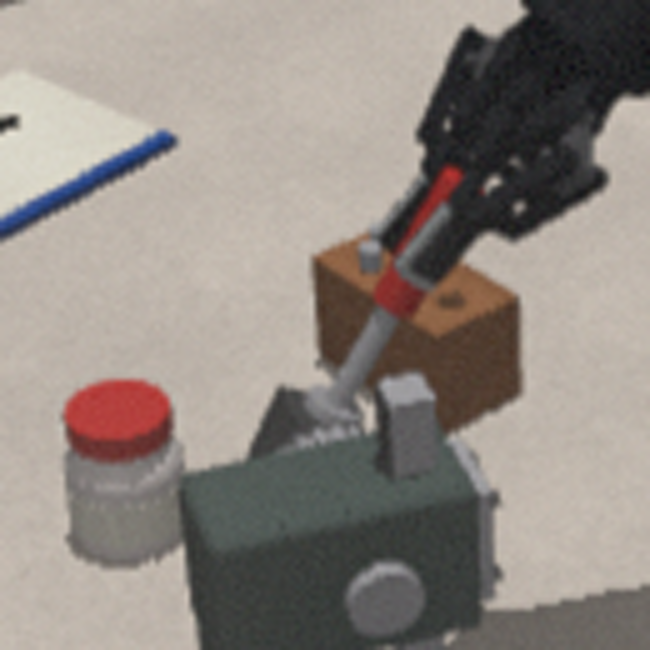

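Request:
arm_command(
  slide=[
    [-0.006,0,-0.0005],
    [-0.006,0,0],
    [-0.006,0,0.0003],
    [-0.006,0,0.0003],
    [-0.006,0,0.0003],
    [-0.006,0,0.0003],
    [-0.006,0,0.0003],
    [-0.006,0,0.0003],
  ],
  angular=[
    [0,0.4,0],
    [0,0.4,0],
    [0,0.4,0],
    [0,0.4,0],
    [0,0.4,0],
    [0,0.4,0],
    [0,0.4,0],
    [0,0.4,0],
  ],
  hand=[0.01,0.01,0.01,0.01,0.01,0.01,0.01,0.01],
)

```text
time: 14.0
tool_pos: [0.5705, -0.0301, 0.2341]
tcp_rot: [2.739, -0.367, 1.258]
wrist_force: [13.0, -7.1, 2.1]
width: 0.234
```

```bash
python3 a.py 16; python3 hub.py .5 .55 .6 .65 .7 .75 .8
```

```text
t 14.00 tilt 0.860 barang 0.697 r [-77.2  -0.1  92.3] R 120.3 | F perp(+=resist) 12.5 axial -7.7 lat -3.2 My -1.32 w 0.234
t 14.10 tilt 0.860 barang 0.698 r [-77.3  -0.1  92.2] R 120.3 | F perp(+=resist) 12.2 axial -7.0 lat -2.6 My -1.37 w 0.234
0.50 top-back R/L [[609.0, 487.0], [368.0, 484.0]] bottom-back [[594.0, 498.0], [387.0, 495.0]]
0.55 top-back R/L [[609.0, 493.0], [367.0, 490.0]] bottom-back [[594.0, 493.0], [386.0, 490.0]]
0.60 top-back R/L [[610.0, 499.0], [366.0, 496.0]] bottom-back [[595.0, 488.0], [386.0, 485.0]]
0.65 top-back R/L [[610.0, 506.0], [366.0, 503.0]] bottom-back [[595.0, 483.0], [386.0, 480.0]]
0.70 top-back R/L [[610.0, 513.0], [365.0, 510.0]] bottom-back [[595.0, 478.0], [385.0, 475.0]]
0.75 top-back R/L [[611.0, 520.0], [365.0, 517.0]] bottom-back [[596.0, 474.0], [385.0, 471.0]]
0.80 top-back R/L [[611.0, 527.0], [364.0, 524.0]] bottom-back [[596.0, 469.0], [385.0, 467.0]]
```

View pics/w16.png

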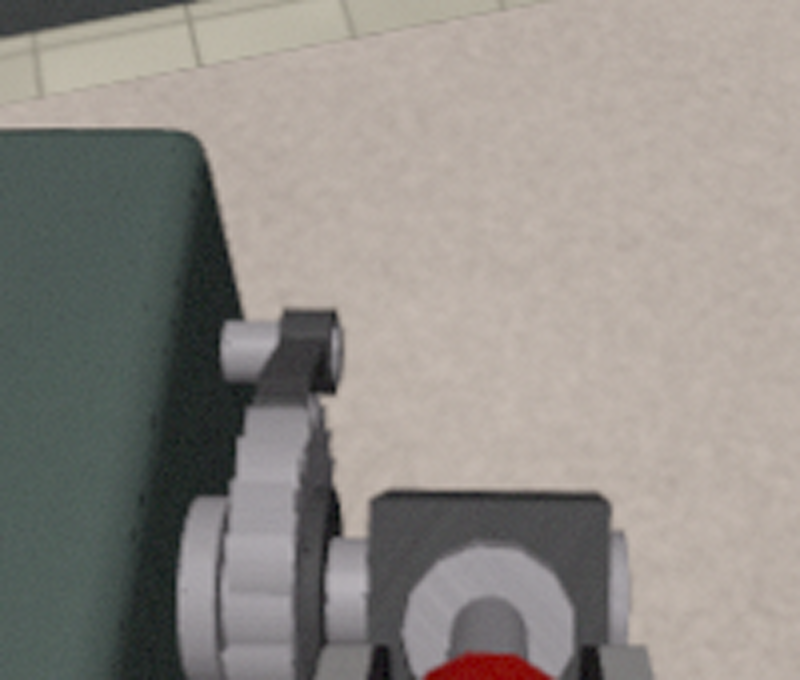

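Request:
arm_command(
  slide=[
    [-0.006,0,0.0006],
    [-0.006,0,0.0006],
    [-0.006,0,0.0006],
    [-0.006,0,0.0006],
    [-0.006,0,0.0006],
    [-0.006,0,0.0006],
    [-0.005,0,0.0006],
    [-0.005,0,0.0006],
  ],
  angular=[
    [0,0.4,0],
    [0,0.4,0],
    [0,0.4,0],
    [0,0.4,0],
    [0,0.4,0],
    [0,0.4,0],
    [0,0.4,0],
    [0,0.4,0],
  ],
  hand=[0.01,0.01,0.01,0.01,0.01,0.01,0.01,0.01],
)

```text
time: 14.9
tool_pos: [0.5633, -0.0335, 0.2297]
tcp_rot: [2.741, -0.325, 1.364]
wrist_force: [32.3, 0.3, -13.0]
width: 0.23
```

```bash
python3 a.py 17; python3 hub.py .6 .65 .7 .75 .8 .85
```

```text
t 14.90 tilt 0.919 barang 0.763 r [-83.4  -6.   87.1] R 120.6 | F perp(+=resist) 13.3 axial -30.8 lat 9.3 My -1.20 w 0.230
t 15.00 tilt 0.919 barang 0.765 r [-83.5  -6.   87. ] R 120.6 | F perp(+=resist) 13.2 axial -30.3 lat 9.1 My -1.17 w 0.235
0.60 top-back R/L [[611.0, 487.0], [369.0, 480.0]] bottom-back [[607.0, 490.0], [400.0, 484.0]]
0.65 top-back R/L [[611.0, 493.0], [368.0, 486.0]] bottom-back [[607.0, 484.0], [399.0, 478.0]]
0.70 top-back R/L [[611.0, 500.0], [367.0, 493.0]] bottom-back [[607.0, 479.0], [399.0, 473.0]]
0.75 top-back R/L [[610.0, 507.0], [366.0, 499.0]] bottom-back [[608.0, 475.0], [398.0, 469.0]]
0.80 top-back R/L [[610.0, 514.0], [366.0, 506.0]] bottom-back [[608.0, 470.0], [398.0, 464.0]]
0.85 top-back R/L [[610.0, 521.0], [365.0, 514.0]] bottom-back [[608.0, 466.0], [397.0, 460.0]]
```

View pics/w17.png

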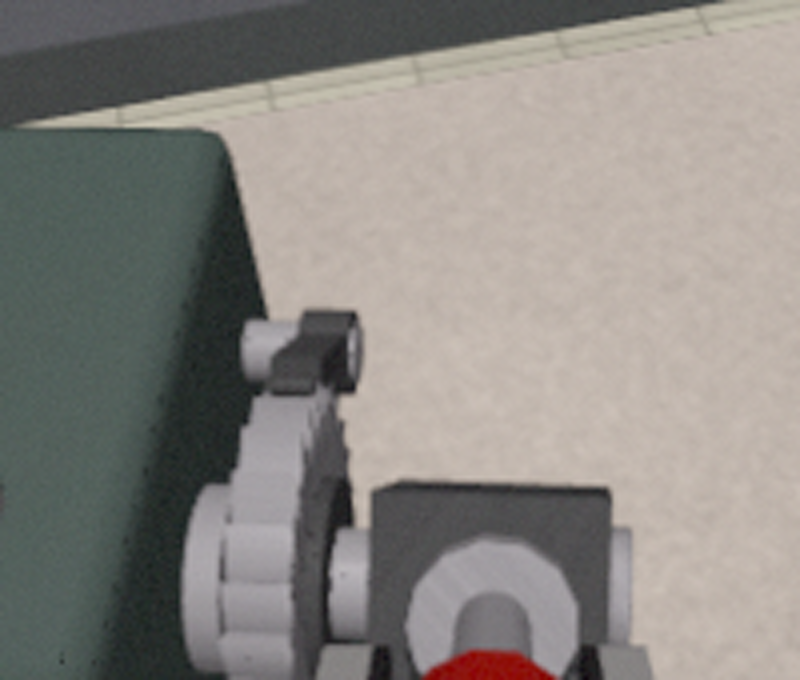

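Run:
```python
from h import *
from workcell import bot
st=bot.read_state();print(st['q'],st['joint_torque'],st['joint_vel']); A=axes(st)
goal(st,st['tool_pos']); print("F tool",A.T@st['wrist_force'])
cv2.imwrite("pics/s18.png",crop(bot.read_camera("scene")[:,:,::-1],140,0,400,200,3))
```

```text
[-0.026  -0.3749  2.4868 -0.8414  0.1734  2.5516] [ -0.0819 -22.9616 -31.0227  -0.3886  -0.2537  -0.1253] [ 0.004   0.0003 -0.0035  0.0038  0.0105  0.0006]
t 15.0 tcp [ 0.5631 -0.0335  0.2296] F [ 31.8233   0.2721 -12.7634] w 0.23463865163526332
tool x [ 0.5855 -0.1604  0.7946] y [-0.2156 -0.9757 -0.0381] z [ 0.7815 -0.149  -0.6059]
slide total (mm) [0. 0. 0.]
F tool [ 8.4478 -6.6396 32.5614]
```

View pics/s18.png

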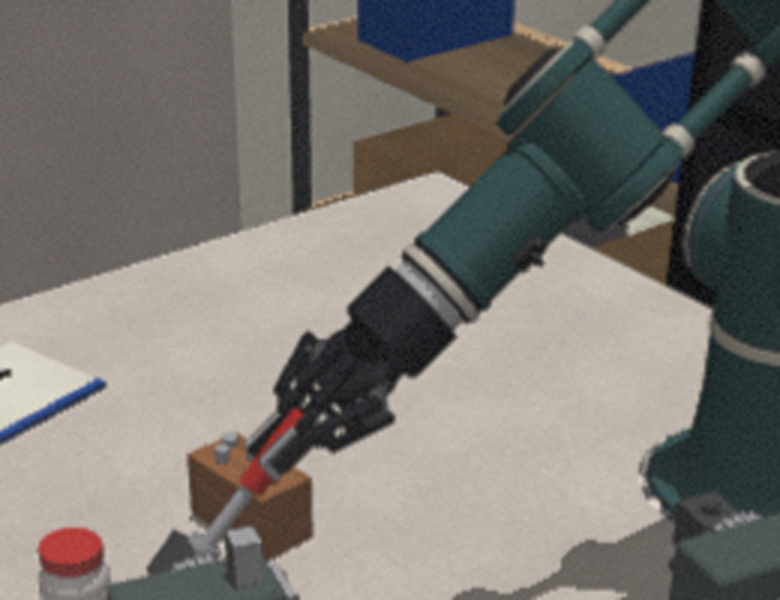

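Diagnosis: too much tilt. q6 is at its limit (2.55) and q5 is near zero, which explains the side shift and axial force. I'll tilt the hand back about the grip point, letting the bar pivot in the pads, with a lighter pull kept on.

Request:
arm_command(
  slide=[
    [-0.003,-0.001,0.002],
    [-0.003,-0.001,0.002],
    [-0.004,-0.001,0.001],
    [-0.004,-0.001,0.0005],
    [-0.004,-0.001,0.0005],
    [-0.004,-0.001,0.0005],
    [-0.004,0,0.0005],
    [-0.004,0,0.0005],
  ],
  angular=[
    [0,-1.5,0],
    [0,-2,0],
    [0,-2,0],
    [0,-2,0],
    [0,-2,0],
    [0,-2,0],
    [0,-2,0],
    [0,-2,0],
  ],
  hand=[0.01,0.01,0.01,0.01,0.01,0.01,0.01,0.01],
  squeeze=55,
)

```text
time: 15.85
tool_pos: [0.5699, -0.0331, 0.2354]
tcp_rot: [2.895, -0.331, 1.045]
wrist_force: [18.9, -8.4, -6.9]
width: 0.232
```

```bash
python3 a.py 19; python3 hub.py .5 .55 .6 .65 .7 .75 .8 .85;  python3 g.py .57 -.03 .23 .6
```

```text
t 15.85 tilt 0.689 barang 0.673 r [-76.2  -3.8  95.5] R 122.1 | F perp(+=resist) 11.7 axial -18.2 lat -2.8 My -2.61 w 0.232
t 15.95 tilt 0.691 barang 0.665 r [-75.3  -3.8  96.1] R 122.1 | F perp(+=resist) 10.3 axial -9.8 lat -2.7 My -1.99 w 0.238
0.50 top-back R/L [[623.0, 410.0], [377.0, 399.0]] bottom-back [[615.0, 396.0], [405.0, 387.0]]
0.55 top-back R/L [[623.0, 417.0], [376.0, 406.0]] bottom-back [[615.0, 392.0], [404.0, 382.0]]
0.60 top-back R/L [[623.0, 424.0], [376.0, 413.0]] bottom-back [[616.0, 387.0], [404.0, 378.0]]
0.65 top-back R/L [[623.0, 431.0], [375.0, 420.0]] bottom-back [[616.0, 382.0], [403.0, 373.0]]
0.70 top-back R/L [[622.0, 438.0], [374.0, 427.0]] bottom-back [[617.0, 378.0], [403.0, 369.0]]
0.75 top-back R/L [[622.0, 446.0], [373.0, 435.0]] bottom-back [[617.0, 374.0], [402.0, 365.0]]
0.80 top-back R/L [[622.0, 454.0], [372.0, 442.0]] bottom-back [[617.0, 371.0], [402.0, 361.0]]
0.85 top-back R/L [[622.0, 462.0], [372.0, 450.0]] bottom-back [[618.0, 367.0], [401.0, 358.0]]
t 15.95 tcp [ 0.5708 -0.0333  0.236 ] F [12.7958 -6.5485 -1.3413] w 0.2381911077161606
tool x [ 0.7485 -0.1844  0.637 ] y [-0.2159 -0.976  -0.0289] z [ 0.6271 -0.1159 -0.7703]
slide total (mm) [-5.0266 -2.9206  3.7576]
turn deg [-3.5254 -5.1575  1.9284]
[-0.0528 -0.3073  2.3175 -0.1907  0.4512  1.8885]
```

View pics/w19.png

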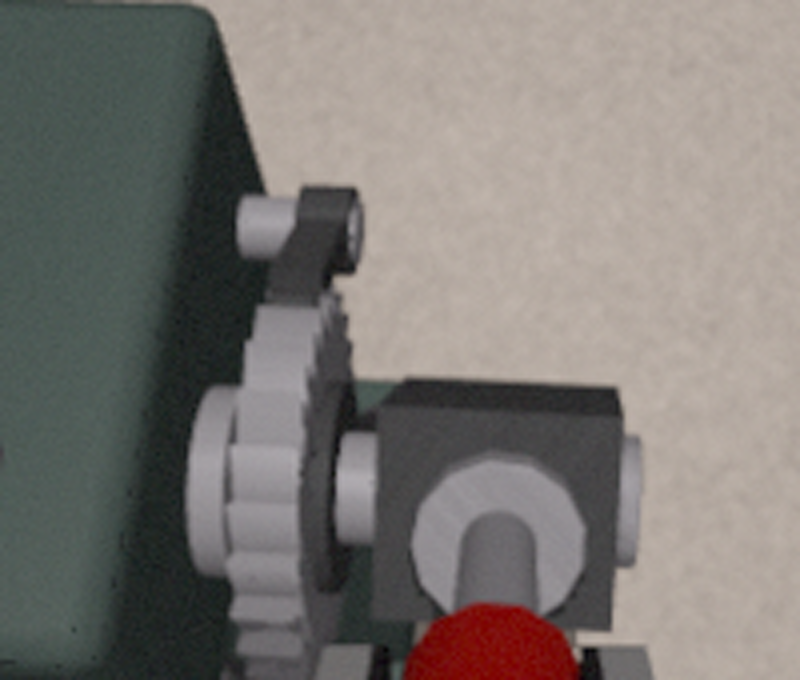

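View pics/s19.png

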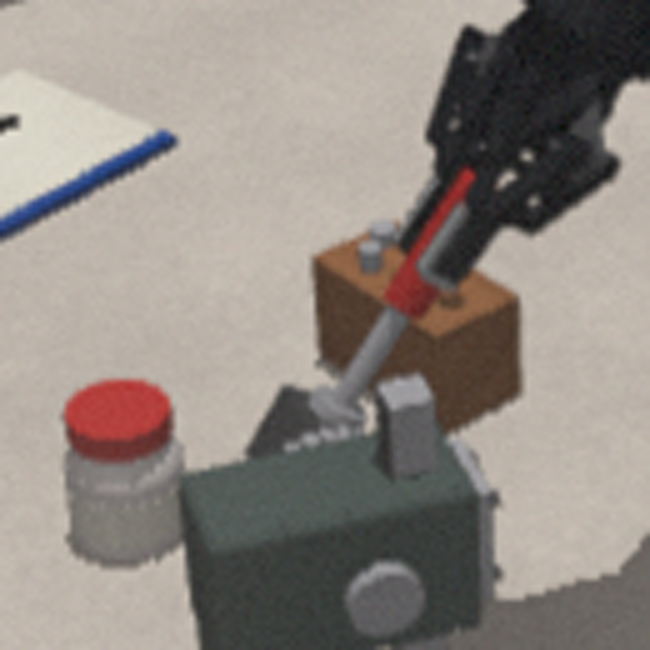

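Request:
arm_command(
  slide=[
    [-0.005,-0.001,0.002],
    [-0.005,-0.001,0.002],
    [-0.006,-0.001,0.001],
    [-0.006,-0.0005,0.001],
    [-0.006,-0.0005,0.001],
    [-0.006,0,0.001],
    [-0.006,0,0.001],
    [-0.006,0,0.001],
  ],
  angular=[
    [-0.5,-0.5,0.3],
    [-0.5,-0.5,0.3],
    [-0.5,-0.5,0.3],
    [-0.5,-0.5,0.3],
    [-0.5,-0.5,0.3],
    [-0.5,-0.5,0.2],
    [0,0,0],
    [0,0,0],
  ],
  hand=[0.01,0.01,0.01,0.01,0.01,0.01,0.01,0.01],
)

```text
time: 16.75
tool_pos: [0.5714, -0.0291, 0.2357]
tcp_rot: [2.842, -0.385, 1.051]
wrist_force: [8.7, -8.7, 2.3]
width: 0.237
```

```bash
python3 a.py 20; python3 hub.py .55 .6 .65 .7 .75 .8 .85;  python3 g.py .57 -.03 .23 .6
```

```text
t 16.75 tilt 0.708 barang 0.671 r [-76.    1.1  95.6] R 122.1 | F perp(+=resist) 9.9 axial -4.9 lat -5.9 My -1.66 w 0.237
t 16.85 tilt 0.708 barang 0.673 r [-76.1   1.1  95.5] R 122.1 | F perp(+=resist) 11.5 axial -6.4 lat -6.2 My -1.75 w 0.236
0.55 top-back R/L [[618.0, 417.0], [372.0, 415.0]] bottom-back [[601.0, 395.0], [390.0, 394.0]]
0.60 top-back R/L [[618.0, 424.0], [371.0, 422.0]] bottom-back [[602.0, 391.0], [390.0, 389.0]]
0.65 top-back R/L [[618.0, 431.0], [371.0, 429.0]] bottom-back [[602.0, 386.0], [390.0, 384.0]]
0.70 top-back R/L [[619.0, 438.0], [370.0, 436.0]] bottom-back [[603.0, 382.0], [389.0, 380.0]]
0.75 top-back R/L [[619.0, 446.0], [370.0, 444.0]] bottom-back [[603.0, 378.0], [389.0, 376.0]]
0.80 top-back R/L [[619.0, 454.0], [369.0, 451.0]] bottom-back [[604.0, 374.0], [388.0, 372.0]]
0.85 top-back R/L [[619.0, 462.0], [369.0, 459.0]] bottom-back [[604.0, 371.0], [388.0, 369.0]]
t 16.85 tcp [ 0.5713 -0.0291  0.2356] F [10.7361 -9.5845  2.1762] w 0.23597738598113954
tool x [ 0.732  -0.2038  0.6501] y [-0.2638 -0.9646 -0.0053] z [ 0.6281 -0.1676 -0.7598]
slide total (mm) [-4.4072  1.2668  3.6132]
turn deg [-0.75   -6.169   0.4794]
[ 0.0083 -0.2999  2.32   -0.3971  0.4633  2.1444]
```

View pics/w20.png

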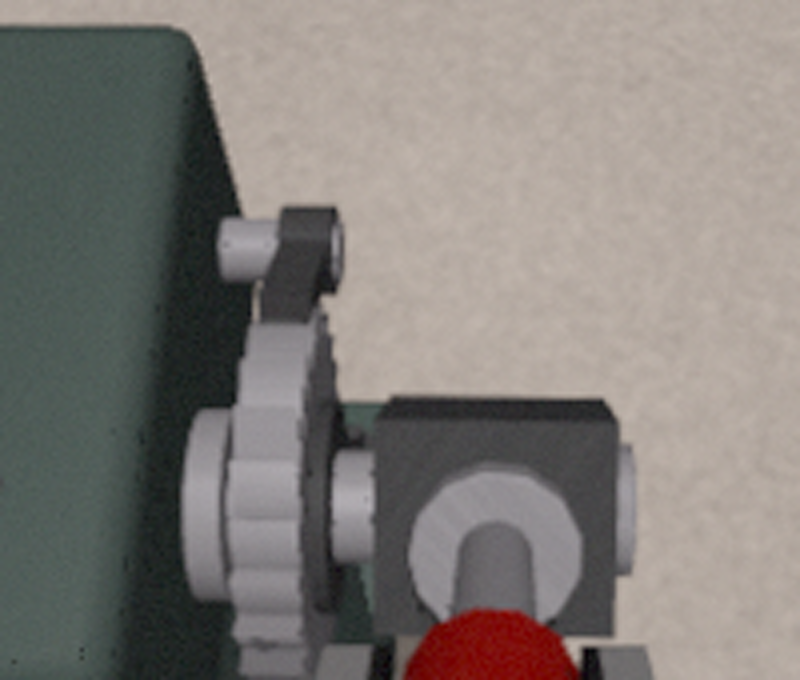

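View pics/s20.png

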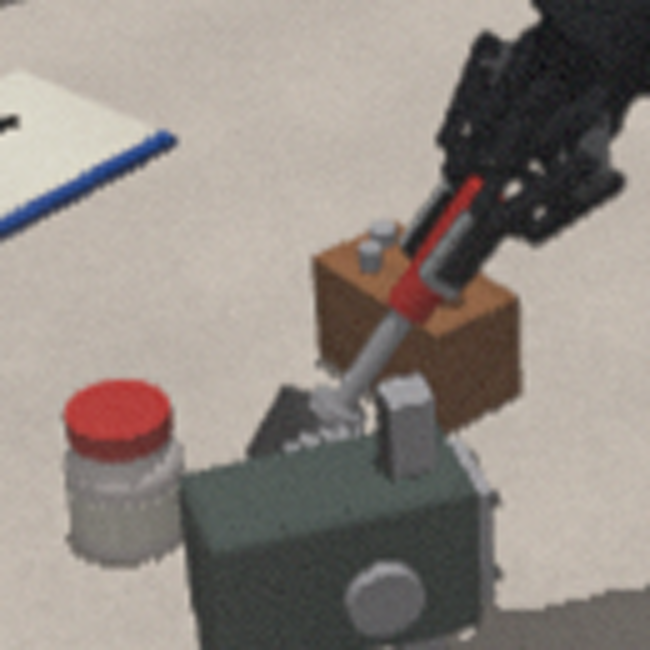

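The hub is at about 0.55. The wrist still turns with the load and q6 climbs again when the tilt is 0.7, so I'll stand the hand up more (to about 0.4) with a lighter grip so the bar pivots.

Request:
arm_command(
  slide=[
    [-0.005,0.001,0.001],
    [-0.005,0,0.001],
    [-0.005,0,0.001],
    [-0.005,0,0.001],
    [-0.005,0,0.001],
    [-0.005,0,0.0015],
    [-0.005,0,0.0015],
    [-0.005,0,0.0015],
  ],
  angular=[
    [0,-3,0],
    [0,-3,0],
    [0,-3,0],
    [0,-3,0],
    [0,-3,0],
    [0,-3,0],
    [0,-2,0],
    [0,-2,0],
  ],
  hand=[0.01,0.01,0.01,0.01,0.01,0.01,0.01,0.01],
  squeeze=40,
)

```text
time: 17.65
tool_pos: [0.5745, -0.0313, 0.2391]
tcp_rot: [3.013, -0.393, 0.602]
wrist_force: [11.7, -5.9, -0.5]
width: 0.237
```

```bash
python3 a.py 21; python3 hub.py .5 .55 .6 .65 .7 .75 .8;  python3 g.py .57 -.03 .23 .4
```

```text
t 17.65 tilt 0.393 barang 0.602 r [-70.3  -0.2 102.3] R 124.1 | F perp(+=resist) 10.3 axial -7.7 lat -2.5 My -2.89 w 0.237
t 17.75 tilt 0.394 barang 0.599 r [-70.1  -0.1 102.6] R 124.2 | F perp(+=resist) 10.6 axial -3.8 lat -1.7 My -2.53 w 0.239
0.50 top-back R/L [[622.0, 273.0], [363.0, 268.0]] bottom-back [[607.0, 214.0], [384.0, 210.0]]
0.55 top-back R/L [[622.0, 281.0], [362.0, 276.0]] bottom-back [[607.0, 210.0], [384.0, 205.0]]
0.60 top-back R/L [[622.0, 289.0], [362.0, 284.0]] bottom-back [[608.0, 206.0], [383.0, 201.0]]
0.65 top-back R/L [[622.0, 298.0], [362.0, 293.0]] bottom-back [[608.0, 202.0], [383.0, 198.0]]
0.70 top-back R/L [[622.0, 306.0], [361.0, 301.0]] bottom-back [[609.0, 199.0], [382.0, 194.0]]
0.75 top-back R/L [[622.0, 315.0], [361.0, 310.0]] bottom-back [[610.0, 196.0], [381.0, 191.0]]
0.80 top-back R/L [[622.0, 324.0], [361.0, 318.0]] bottom-back [[610.0, 193.0], [381.0, 189.0]]
t 17.75 tcp [ 0.5748 -0.0313  0.2395] F [10.0415 -4.6675  2.824 ] w 0.2393646619597063
tool x [ 0.8922 -0.2388  0.3834] y [-0.2558 -0.9667 -0.0067] z [ 0.3723 -0.0921 -0.9235]
slide total (mm) [-8.2062  0.0597  6.8297]
turn deg [-0.8622  0.3759  1.061 ]
[-0.0555 -0.1577  2.0951 -0.0977  0.8192  1.8281]
```

View pics/w21.png

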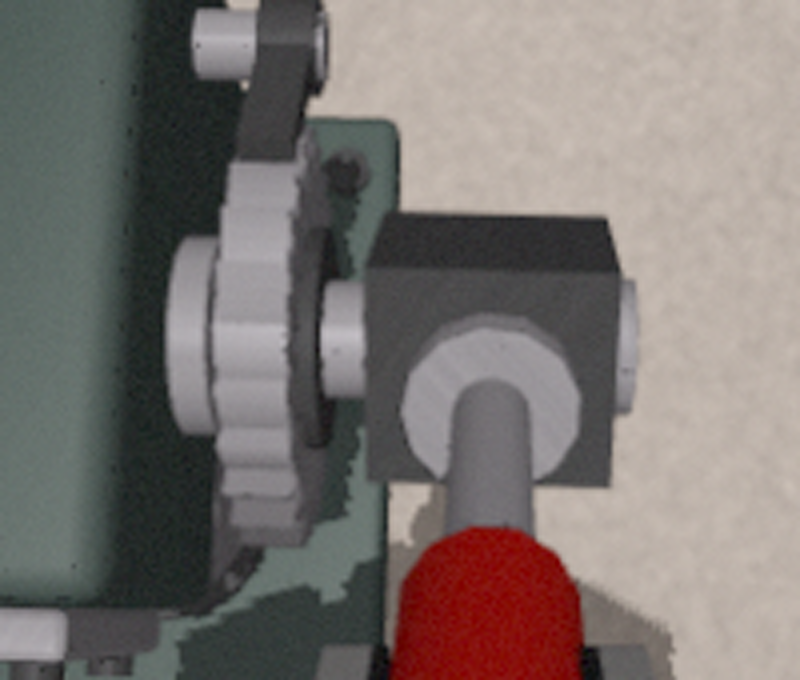

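View pics/s21.png

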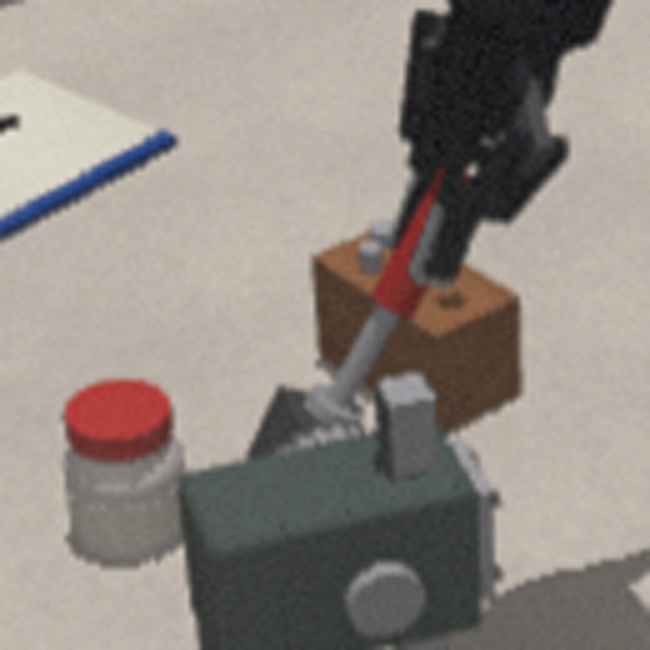

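The hub is back at its second rest (about 0.5). Joint angles are comfortable now (q5 0.82, q6 1.83). Pulling along the bar's tangent with the hand at about 0.4 tilt.

Request:
arm_command(
  slide=[
    [-0.006,0,0.002],
    [-0.006,0,0.002],
    [-0.006,0,0.002],
    [-0.006,0,0.002],
    [-0.006,0,0.002],
    [-0.006,0,0.0025],
    [-0.006,0,0.0025],
    [-0.006,0,0.0025],
  ],
  angular=[
    [0,0,0.2],
    [0,0,0.2],
    [0,0,0.2],
    [0,0,0.2],
    [0,0,0],
    [0,0,0],
    [0,0,0],
    [0,0,0],
  ],
  hand=[0.01,0.01,0.01,0.01,0.01,0.01,0.01,0.01],
  squeeze=45,
)

```text
time: 18.55
tool_pos: [0.5707, -0.0302, 0.2364]
tcp_rot: [2.98, -0.406, 0.721]
wrist_force: [1.9, -3.9, 7.7]
width: 0.229
```

```bash
python3 a.py 22; python3 hub.py .5 .55 .6 .65 .7 .75 .8;  python3 g.py .57 -.03 .23 .4
```

```text
t 18.55 tilt 0.473 barang 0.649 r [-74.9  -0.2  98.8] R 124.0 | F perp(+=resist) 6.9 axial 4.3 lat -3.2 My -0.58 w 0.229
t 18.65 tilt 0.472 barang 0.653 r [-75.3  -0.2  98.5] R 124.0 | F perp(+=resist) 7.3 axial 3.4 lat -3.3 My -0.85 w 0.232
0.50 top-back R/L [[620.0, 279.0], [363.0, 277.0]] bottom-back [[605.0, 237.0], [384.0, 235.0]]
0.55 top-back R/L [[620.0, 287.0], [362.0, 285.0]] bottom-back [[605.0, 232.0], [384.0, 230.0]]
0.60 top-back R/L [[620.0, 295.0], [362.0, 293.0]] bottom-back [[605.0, 228.0], [383.0, 226.0]]
0.65 top-back R/L [[620.0, 303.0], [361.0, 301.0]] bottom-back [[606.0, 224.0], [383.0, 222.0]]
0.70 top-back R/L [[620.0, 311.0], [361.0, 309.0]] bottom-back [[606.0, 220.0], [382.0, 218.0]]
0.75 top-back R/L [[620.0, 319.0], [361.0, 317.0]] bottom-back [[607.0, 217.0], [382.0, 215.0]]
0.80 top-back R/L [[620.0, 328.0], [361.0, 326.0]] bottom-back [[607.0, 214.0], [381.0, 212.0]]
t 18.65 tcp [ 0.5703 -0.0301  0.2361] F [ 2.6776 -4.2004  7.1209] w 0.23163013496950804
tool x [ 0.8572 -0.2414  0.4549] y [-0.2641 -0.9644 -0.0142] z [ 0.4421 -0.108  -0.8904]
slide total (mm) [-3.0499  0.0829  5.3176]
turn deg [-1.0802 -4.1393  0.398 ]
[-0.0435 -0.2058  2.1625 -0.1342  0.7247  1.8777]
```

View pics/w22.png

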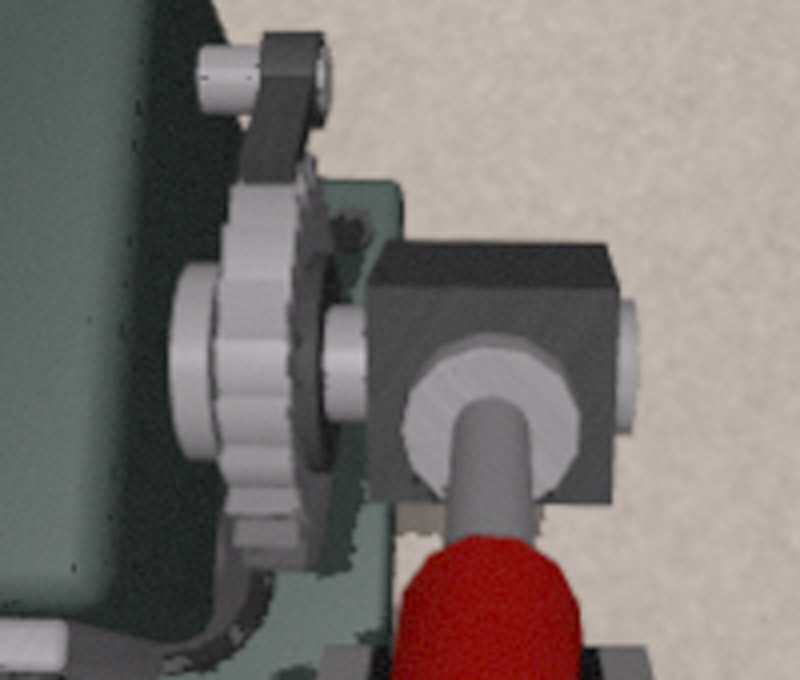

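Request:
arm_command(
  slide=[
    [-0.008,0,0.002],
    [-0.008,0,0.002],
    [-0.008,0,0.002],
    [-0.008,0,0.002],
    [-0.008,0,0.002],
    [-0.008,0,0.002],
    [-0.008,0,0.002],
    [-0.008,0,0.002],
  ],
  angular=[
    [0,-0.4,0],
    [0,-0.4,0],
    [0,-0.4,0],
    [0,-0.4,0],
    [0,-0.4,0],
    [0,-0.4,0],
    [0,-0.4,0],
    [0,-0.4,0],
  ],
  hand=[0.01,0.01,0.01,0.01,0.01,0.01,0.01,0.01],
  squeeze=50,
)

```text
time: 19.45
tool_pos: [0.5654, -0.029, 0.2324]
tcp_rot: [2.959, -0.391, 0.798]
wrist_force: [14.6, -8.4, 2.5]
width: 0.233
```

```bash
python3 a.py 23; python3 hub.py .5 .55 .6 .65 .7 .75 .8;  python3 g.py .57 -.03 .23 .4
```

```text
t 19.45 tilt 0.525 barang 0.708 r [-80.8  -0.6  94.3] R 124.1 | F perp(+=resist) 14.1 axial -8.7 lat -4.0 My -2.20 w 0.233
t 19.55 tilt 0.524 barang 0.714 r [-81.3  -0.6  93.9] R 124.2 | F perp(+=resist) 12.7 axial -7.5 lat -4.6 My -2.11 w 0.234
0.50 top-back R/L [[622.0, 265.0], [365.0, 262.0]] bottom-back [[607.0, 236.0], [388.0, 233.0]]
0.55 top-back R/L [[622.0, 273.0], [365.0, 269.0]] bottom-back [[608.0, 231.0], [388.0, 228.0]]
0.60 top-back R/L [[622.0, 280.0], [364.0, 276.0]] bottom-back [[608.0, 226.0], [387.0, 223.0]]
0.65 top-back R/L [[622.0, 288.0], [364.0, 284.0]] bottom-back [[609.0, 222.0], [387.0, 219.0]]
0.70 top-back R/L [[622.0, 296.0], [363.0, 292.0]] bottom-back [[609.0, 218.0], [386.0, 215.0]]
0.75 top-back R/L [[622.0, 304.0], [363.0, 300.0]] bottom-back [[610.0, 214.0], [385.0, 211.0]]
0.80 top-back R/L [[622.0, 313.0], [363.0, 309.0]] bottom-back [[610.0, 211.0], [385.0, 208.0]]
t 19.55 tcp [ 0.5648 -0.0289  0.232 ] F [12.6247 -8.477   2.6341] w 0.23351090376225594
tool x [ 0.8351 -0.2293  0.5   ] y [-0.2561 -0.9665 -0.0155] z [ 0.4868 -0.1151 -0.8659]
slide total (mm) [ 3.5827 -0.2225  4.3983]
turn deg [-1.3705 -7.0764  0.7606]
[-0.0368 -0.2399  2.213  -0.1594  0.659   1.898 ]
```

View pics/w23.png

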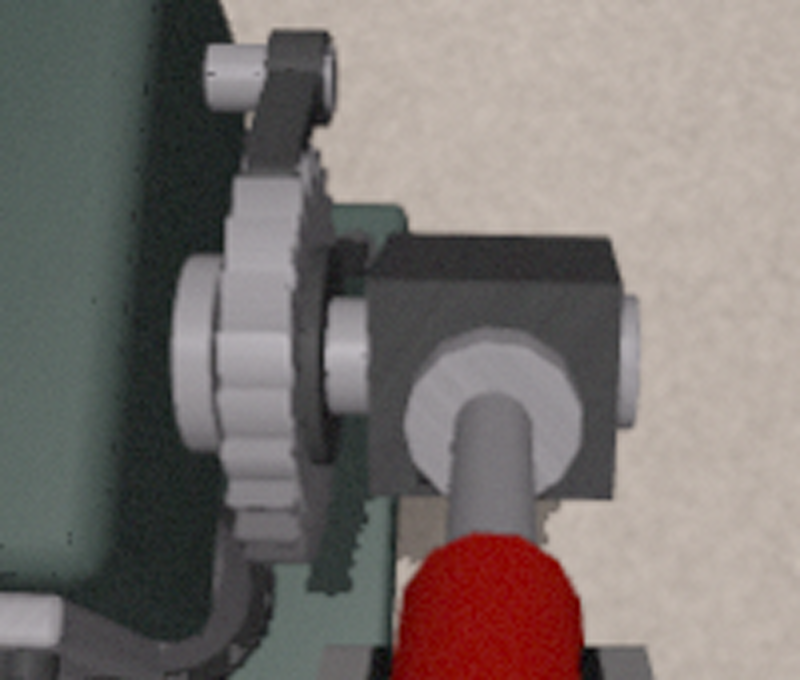

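Request:
arm_command(
  slide=[
    [-0.01,0,0.003],
    [-0.01,0,0.003],
    [-0.01,0,0.003],
    [-0.01,0,0.003],
    [-0.01,0,0.003],
    [-0.01,0,0.003],
    [-0.01,0,0.003],
    [-0.01,0,0.003],
  ],
  angular=[
    [0,-1,0],
    [0,-1,0],
    [0,-1,0],
    [0,-1,0],
    [0,-1,0],
    [0,-1,0],
    [0,-1,0],
    [0,-1,0],
  ],
  hand=[0.01,0.01,0.01,0.01,0.01,0.01,0.01,0.01],
)

```text
time: 20.35
tool_pos: [0.5638, -0.029, 0.2312]
tcp_rot: [2.964, -0.38, 0.802]
wrist_force: [13.8, -9.5, 4.7]
width: 0.234
```

```bash
python3 a.py 24; python3 hub.py .5 .55 .6 .65 .7 .75 .8 .85;  python3 g.py .57 -.03 .23 .4
```

```text
t 20.35 tilt 0.526 barang 0.724 r [-82.3  -1.1  93. ] R 124.2 | F perp(+=resist) 15.1 axial -7.0 lat -5.3 My -2.91 w 0.234
t 20.45 tilt 0.526 barang 0.724 r [-82.3  -1.1  93. ] R 124.2 | F perp(+=resist) 14.9 axial -5.7 lat -4.9 My -2.93 w 0.232
0.50 top-back R/L [[625.0, 259.0], [368.0, 254.0]] bottom-back [[612.0, 231.0], [392.0, 227.0]]
0.55 top-back R/L [[625.0, 267.0], [368.0, 261.0]] bottom-back [[612.0, 226.0], [392.0, 222.0]]
0.60 top-back R/L [[625.0, 274.0], [367.0, 269.0]] bottom-back [[613.0, 222.0], [391.0, 217.0]]
0.65 top-back R/L [[626.0, 282.0], [367.0, 276.0]] bottom-back [[613.0, 217.0], [391.0, 213.0]]
0.70 top-back R/L [[625.0, 290.0], [366.0, 284.0]] bottom-back [[614.0, 213.0], [390.0, 209.0]]
0.75 top-back R/L [[625.0, 298.0], [366.0, 293.0]] bottom-back [[614.0, 210.0], [389.0, 205.0]]
0.80 top-back R/L [[625.0, 307.0], [365.0, 301.0]] bottom-back [[615.0, 206.0], [389.0, 201.0]]
0.85 top-back R/L [[625.0, 315.0], [365.0, 309.0]] bottom-back [[615.0, 203.0], [388.0, 198.0]]
t 20.45 tcp [ 0.5638 -0.029   0.2312] F [12.9983 -8.8873  5.6289] w 0.23233171464913496
tool x [ 0.8356 -0.2231  0.5019] y [-0.2476 -0.9687 -0.0182] z [ 0.4903 -0.1091 -0.8647]
slide total (mm) [ 4.8663 -0.508   4.1853]
turn deg [-1.7362 -7.1985  1.1401]
[-0.0423 -0.2438  2.2184 -0.1458  0.6527  1.8763]
```

View pics/w24.png

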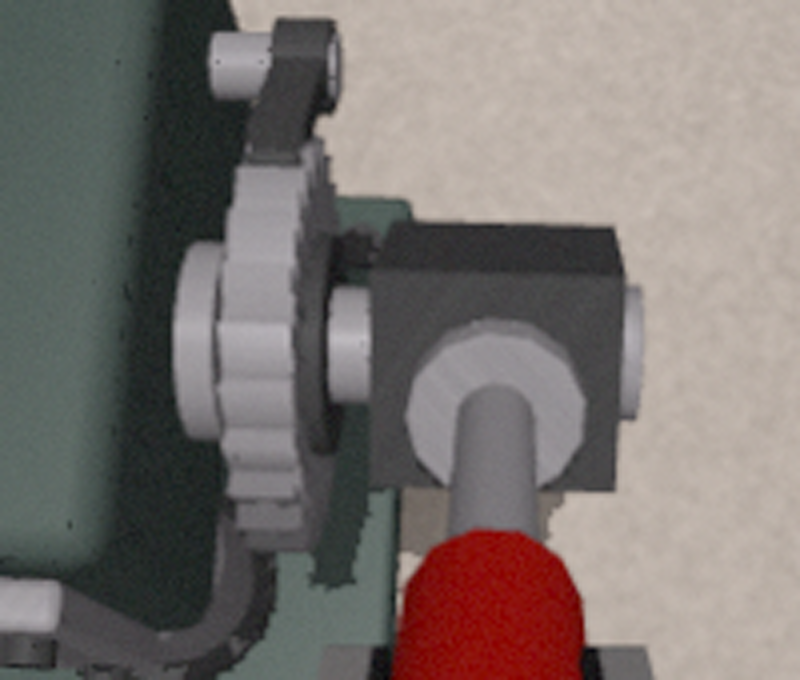

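View pics/s24.png

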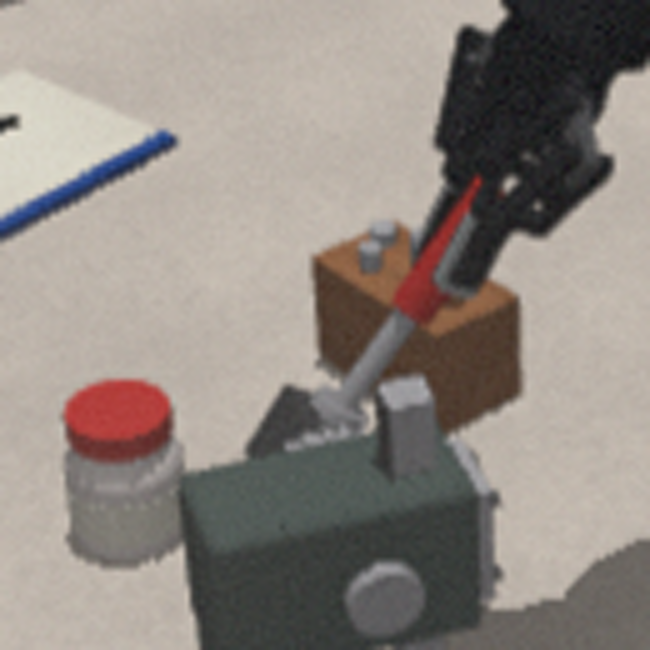

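The hub is at about 0.57 at 15 N. The backward turns were opposing the pull, so I'll use small forward turns instead, watching q6.

Request:
arm_command(
  slide=[
    [-0.008,0,0.0025],
    [-0.008,0,0.0025],
    [-0.008,0,0.0025],
    [-0.008,0,0.0025],
    [-0.008,0,0.0025],
    [-0.008,0,0.0025],
    [-0.008,0,0.0025],
    [-0.007,0,0.0025],
  ],
  angular=[
    [0,0.3,0],
    [0,0.3,0],
    [0,0.3,0],
    [0,0.3,0],
    [0,0.3,0],
    [0,0.3,0],
    [0,0.3,0],
    [0,0.3,0],
  ],
  hand=[0.01,0.01,0.01,0.01,0.01,0.01,0.01,0.01],
)

```text
time: 21.25
tool_pos: [0.5566, -0.0272, 0.2241]
tcp_rot: [2.895, -0.376, 0.988]
wrist_force: [-3.1, -3.8, 15.0]
width: 0.234
```

```bash
python3 a.py 25; python3 hub.py .55 .6 .65 .7 .75 .8 .85;  python3 g.py .57 -.03 .23 .4
```

```text
t 21.25 tilt 0.655 barang 0.819 r [-90.4  -1.4  84.6] R 123.8 | F perp(+=resist) 9.7 axial 11.6 lat -4.5 My -0.21 w 0.234
t 21.35 tilt 0.655 barang 0.822 r [-90.8  -1.4  84.4] R 123.9 | F perp(+=resist) 9.7 axial 8.5 lat -4.4 My -0.39 w 0.234
0.55 top-back R/L [[624.0, 272.0], [369.0, 268.0]] bottom-back [[611.0, 260.0], [394.0, 256.0]]
0.60 top-back R/L [[624.0, 279.0], [369.0, 275.0]] bottom-back [[611.0, 255.0], [393.0, 251.0]]
0.65 top-back R/L [[624.0, 286.0], [368.0, 282.0]] bottom-back [[612.0, 250.0], [393.0, 246.0]]
0.70 top-back R/L [[624.0, 294.0], [367.0, 290.0]] bottom-back [[612.0, 245.0], [392.0, 242.0]]
0.75 top-back R/L [[624.0, 301.0], [367.0, 297.0]] bottom-back [[613.0, 241.0], [392.0, 237.0]]
0.80 top-back R/L [[624.0, 309.0], [366.0, 305.0]] bottom-back [[613.0, 236.0], [391.0, 233.0]]
0.85 top-back R/L [[624.0, 317.0], [366.0, 313.0]] bottom-back [[614.0, 233.0], [391.0, 229.0]]
t 21.35 tcp [ 0.5563 -0.0271  0.2239] F [-0.8443 -4.3828 12.8642] w 0.23411395611747018
tool x [ 0.7651 -0.2098  0.6088] y [-0.2477 -0.9686 -0.0226] z [ 0.5944 -0.1335 -0.793 ]
slide total (mm) [14.7986 -0.734   3.653 ]
turn deg [ -2.0237 -14.5737   0.8995]
[-0.0188 -0.3093  2.3276 -0.2617  0.4925  2.0007]
```

View pics/w25.png

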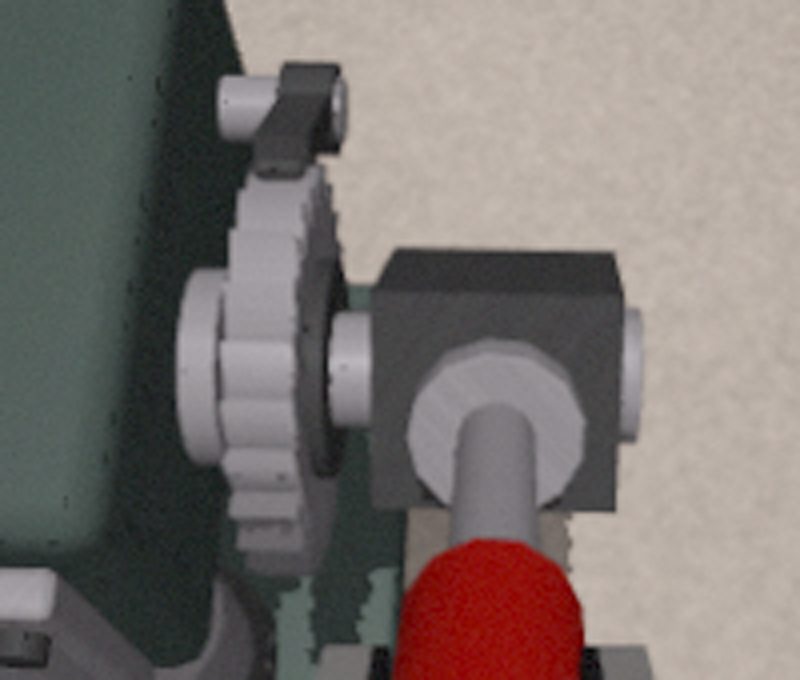

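Hub at about 0.67, right before the third crest. A measured push over it, then easing.

Request:
arm_command(
  slide=[
    [-0.008,0,0.002],
    [-0.008,0,0.002],
    [-0.008,0,0.002],
    [-0.007,0,0.002],
    [-0.006,0,0.0015],
    [-0.005,0,0.0015],
    [-0.005,0,0.0015],
    [-0.005,0,0.0015],
  ],
  angular=[
    [0,0.2,0],
    [0,0.2,0],
    [0,0.2,0],
    [0,0,0],
    [0,0,0],
    [0,0,0],
    [0,0,0],
    [0,0,0],
  ],
  hand=[0.01,0.01,0.01,0.01,0.01,0.01,0.01,0.01],
)

```text
time: 22.15
tool_pos: [0.5507, -0.0261, 0.2172]
tcp_rot: [2.85, -0.372, 1.093]
wrist_force: [-1.7, -3.9, 10.9]
width: 0.233
```

```bash
python3 a.py 26; python3 hub.py .55 .6 .65 .7 .75 .8 .85 .9 .95;  python3 g.py .57 -.03 .23 .4
```

```text
t 22.15 tilt 0.730 barang 0.900 r [-96.8  -2.   76.9] R 123.7 | F perp(+=resist) 8.2 axial 7.2 lat -4.3 My -0.36 w 0.233
t 22.25 tilt 0.729 barang 0.905 r [-97.3  -2.   76.4] R 123.7 | F perp(+=resist) 7.1 axial 6.8 lat -4.6 My -0.39 w 0.238
0.55 top-back R/L [[620.0, 256.0], [366.0, 253.0]] bottom-back [[608.0, 262.0], [392.0, 259.0]]
0.60 top-back R/L [[620.0, 262.0], [366.0, 259.0]] bottom-back [[608.0, 256.0], [391.0, 254.0]]
0.65 top-back R/L [[620.0, 269.0], [365.0, 266.0]] bottom-back [[609.0, 251.0], [391.0, 249.0]]
0.70 top-back R/L [[620.0, 276.0], [364.0, 273.0]] bottom-back [[609.0, 246.0], [390.0, 244.0]]
0.75 top-back R/L [[620.0, 283.0], [364.0, 280.0]] bottom-back [[610.0, 241.0], [390.0, 239.0]]
0.80 top-back R/L [[621.0, 291.0], [363.0, 288.0]] bottom-back [[610.0, 237.0], [389.0, 234.0]]
0.85 top-back R/L [[621.0, 299.0], [363.0, 296.0]] bottom-back [[610.0, 233.0], [388.0, 230.0]]
0.90 top-back R/L [[621.0, 307.0], [362.0, 304.0]] bottom-back [[611.0, 229.0], [388.0, 226.0]]
0.95 top-back R/L [[621.0, 315.0], [362.0, 312.0]] bottom-back [[611.0, 225.0], [387.0, 222.0]]
t 22.25 tcp [ 0.5503 -0.026   0.2168] F [-2.1867 -4.1045  9.82  ] w 0.23757860184203852
tool x [ 0.7189 -0.2003  0.6657] y [-0.2475 -0.9686 -0.0242] z [ 0.6496 -0.1474 -0.7459]
slide total (mm) [23.8073 -1.3377  3.53  ]
turn deg [ -2.1419 -18.8062   0.7823]
[-0.0025 -0.3411  2.3948 -0.386   0.3976  2.1313]
```

View pics/w26.png

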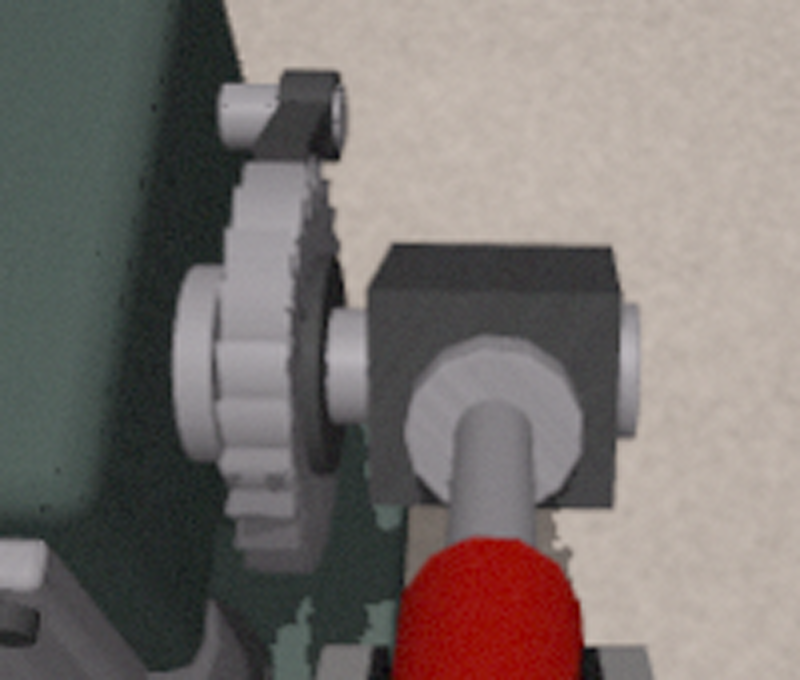

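View pics/s26.png

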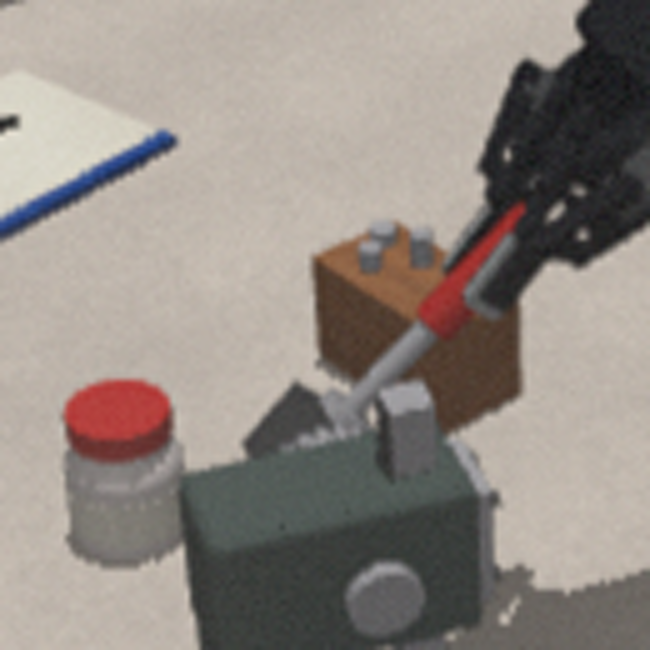

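Hub at about 0.755: over the third crest, just before drop-in. A bit more.

Request:
arm_command(
  slide=[
    [-0.006,0,0.0015],
    [-0.006,0,0.0015],
    [-0.006,0,0.0015],
    [-0.006,0,0.0015],
    [-0.006,0,0.0015],
    [-0.006,0,0.0015],
    [-0.006,0,0.0015],
    [-0.006,0,0.0015],
  ],
  angular=[
    [0,-0.2,0],
    [0,-0.2,0],
    [0,-0.2,0],
    [0,-0.2,0],
    [0,-0.2,0],
    [0,-0.2,0],
    [0,-0.2,0],
    [0,-0.2,0],
  ],
  hand=[0.01,0.01,0.01,0.01,0.01,0.01,0.01,0.01],
)

```text
time: 23.05
tool_pos: [0.548, -0.0254, 0.2139]
tcp_rot: [2.83, -0.372, 1.137]
wrist_force: [-0.4, -4.7, 11.2]
width: 0.235
```

```bash
python3 a.py 27; python3 hub.py .65 .7 .75 .8 .85 .9 .95;  python3 g.py .57 -.03 .23 .4
```

```text
t 23.05 tilt 0.761 barang 0.938 r [-99.8  -2.1  73.2] R 123.7 | F perp(+=resist) 9.6 axial 5.9 lat -4.7 My -0.76 w 0.235
t 23.15 tilt 0.761 barang 0.940 r [-99.9  -2.1  73. ] R 123.7 | F perp(+=resist) 9.2 axial 5.9 lat -5.5 My -0.83 w 0.239
0.65 top-back R/L [[620.0, 262.0], [365.0, 260.0]] bottom-back [[609.0, 253.0], [391.0, 251.0]]
0.70 top-back R/L [[620.0, 269.0], [364.0, 267.0]] bottom-back [[609.0, 247.0], [391.0, 245.0]]
0.75 top-back R/L [[620.0, 276.0], [364.0, 274.0]] bottom-back [[610.0, 242.0], [390.0, 240.0]]
0.80 top-back R/L [[620.0, 284.0], [363.0, 281.0]] bottom-back [[610.0, 238.0], [390.0, 236.0]]
0.85 top-back R/L [[620.0, 291.0], [363.0, 289.0]] bottom-back [[610.0, 233.0], [389.0, 231.0]]
0.90 top-back R/L [[621.0, 299.0], [362.0, 297.0]] bottom-back [[611.0, 229.0], [388.0, 227.0]]
0.95 top-back R/L [[621.0, 307.0], [362.0, 305.0]] bottom-back [[611.0, 225.0], [388.0, 223.0]]
t 23.15 tcp [ 0.5478 -0.0254  0.2137] F [-0.935  -5.4053 10.8933] w 0.23891511450944697
tool x [ 0.6972 -0.1969  0.6893] y [-0.2477 -0.9685 -0.026 ] z [ 0.6727 -0.1526 -0.724 ]
slide total (mm) [27.5903 -1.4168  3.8128]
turn deg [ -2.2374 -20.6478   0.6796]
[ 0.005  -0.3525  2.4233 -0.4619  0.3575  2.2114]
```

View pics/w27.png

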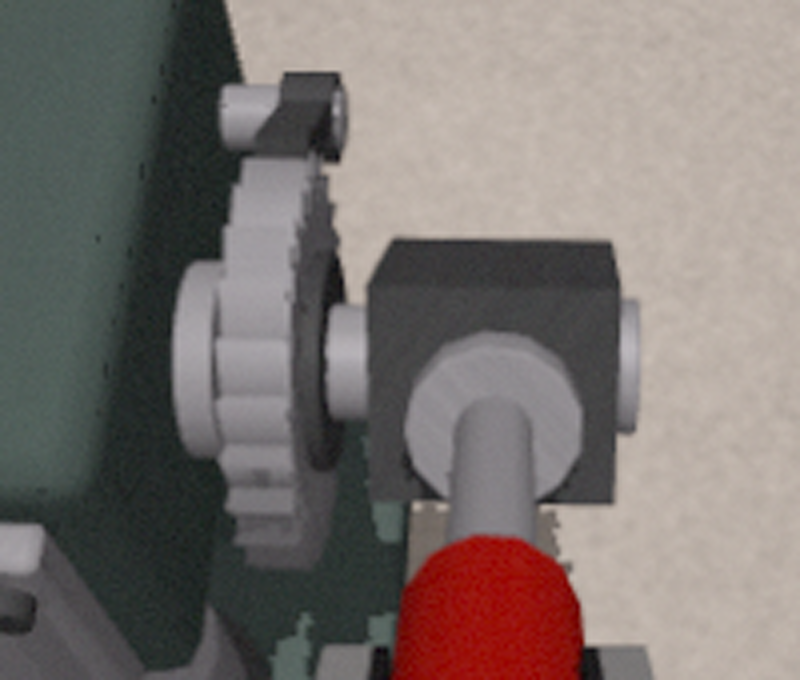

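View pics/s27.png

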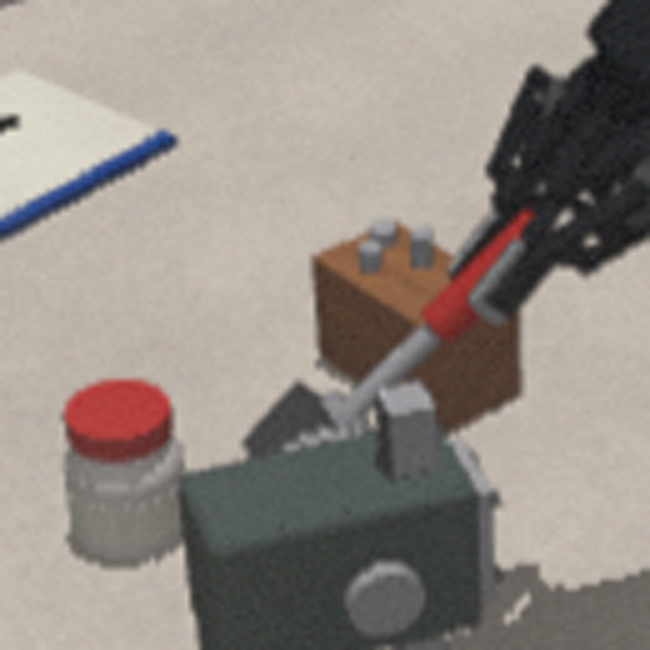

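Hub at about 0.80 (my estimate reads about 0.02 low at the known second rest). I'll add a little more for margin.

Request:
arm_command(
  slide=[
    [-0.007,0,0.0015],
    [-0.007,0,0.0015],
    [-0.007,0,0.0015],
    [-0.007,0,0.0015],
    [-0.007,0,0.0015],
    [-0.007,0,0.0015],
    [-0.007,0,0.0015],
    [-0.007,0,0.0015],
  ],
  angular=[
    [0,-0.2,0],
    [0,-0.2,0],
    [0,-0.2,0],
    [0,-0.2,0],
    [0,-0.2,0],
    [0,-0.2,0],
    [0,-0.2,0],
    [0,-0.2,0],
  ],
  hand=[0.01,0.01,0.01,0.01,0.01,0.01,0.01,0.01],
)

```text
time: 23.95
tool_pos: [0.5452, -0.0245, 0.21]
tcp_rot: [2.804, -0.371, 1.192]
wrist_force: [3.4, -6.8, 11.2]
width: 0.236
```

```bash
python3 a.py 28; python3 hub.py .75 .8 .85 .9 .95;  python3 g.py .57 -.03 .23 .4; python3 a.py
```

```text
t 23.95 tilt 0.800 barang 0.981 r [-102.9   -2.    68.8] R 123.8 | F perp(+=resist) 12.2 axial 2.0 lat -5.6 My -1.38 w 0.236
t 24.05 tilt 0.800 barang 0.981 r [-102.9   -2.    68.8] R 123.8 | F perp(+=resist) 10.4 axial 2.5 lat -6.4 My -1.33 w 0.234
0.75 top-back R/L [[620.0, 269.0], [364.0, 267.0]] bottom-back [[609.0, 245.0], [391.0, 243.0]]
0.80 top-back R/L [[620.0, 276.0], [364.0, 274.0]] bottom-back [[610.0, 240.0], [390.0, 238.0]]
0.85 top-back R/L [[621.0, 283.0], [363.0, 282.0]] bottom-back [[610.0, 235.0], [390.0, 234.0]]
0.90 top-back R/L [[621.0, 291.0], [363.0, 289.0]] bottom-back [[610.0, 231.0], [389.0, 229.0]]
0.95 top-back R/L [[621.0, 299.0], [362.0, 297.0]] bottom-back [[611.0, 226.0], [388.0, 225.0]]
t 24.05 tcp [ 0.5452 -0.0245  0.21  ] F [ 1.8024 -7.1809 10.0607] w 0.2335880322191998
tool x [ 0.6696 -0.1926  0.7173] y [-0.2487 -0.9682 -0.0278] z [ 0.6998 -0.1598 -0.6962]
slide total (mm) [32.0431 -1.405   4.3158]
turn deg [ -2.3047 -22.911    0.529 ]
[ 0.0159 -0.3635  2.457  -0.5901  0.3121  2.346 ]
t 24.05 tilt 0.800 barang 0.981 r [-102.9   -2.    68.8] R 123.8 | F perp(+=resist) 10.4 axial 2.5 lat -6.4 My -1.33 w 0.234
t 24.10 tilt 0.800 barang 0.981 r [-102.9   -2.    68.8] R 123.8 | F perp(+=resist) 11.5 axial 2.1 lat -6.4 My -1.32 w 0.234
```

View pics/w28.png

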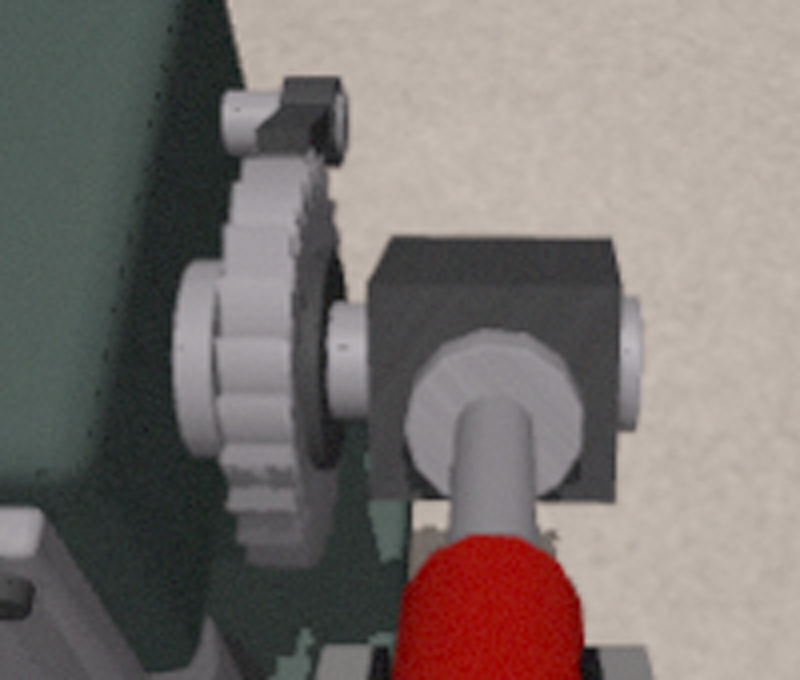

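View pics/s28.png

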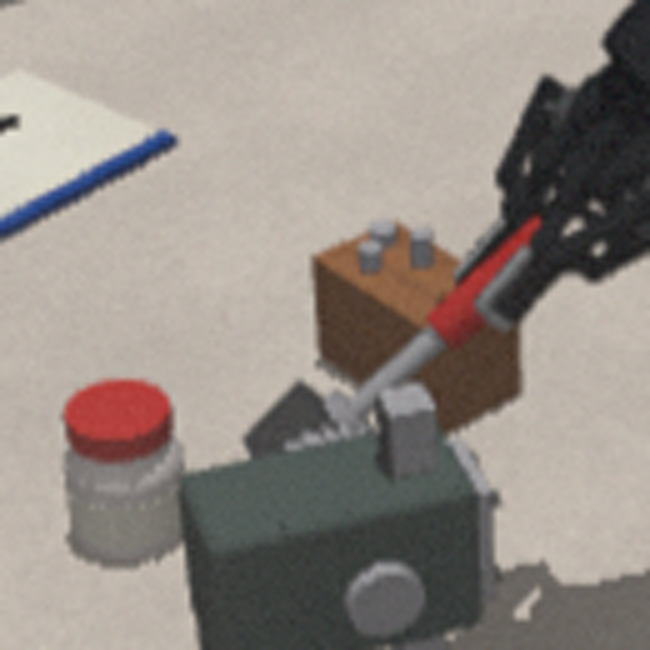

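Hub at about 0.85 (image strip) and 0.86 to 0.90 from hand position less lean. The pose is steady between readings, the pull holds at about 11 N, the collar is on the hub and q6 (2.35) is within range. Handing in.

Run:
```python
from workcell import bot
print(bot.finish_job())
s=bot.read_state();print(s['time'],s['tool_pos'],s['wrist_force'],s['q'])
```

```text
the job is handed in; nothing more can be done
None
the job is handed in; nothing more can be done
```

I lifted the bar out of the block and put it through the eye of the right-hand press until its collar sat on the hub. I then pulled it past the third click and handed in at about 24 s with the pull still on.

**Last checks:**
- **Hub angle:** about 0.85 rad from the wrist image. The hand's position, less the bar's lean, gives a rougher 0.86 to 0.90. Both are inside 0.781–0.94, and my image estimate may read about 0.02 low.
- **Hold:** the pose did not change between the last readings, with about 11 N of pull and the fingers closed on the grip.
- **Fit:** the collar looked on the hub in both the wrist and scene pictures. Hand position allows at most about 3 mm of lift or slip.
- **Pots and vial:** pot_red looked unmoved in the last scene crop. The white pot and vial were never near the arm, but I did not re-measure them at the end.

**What went wrong or disagreed:**
- **Joint limit:** on the first approach to the third tooth I tilted the hand too far. Joint 6 read 2.5516 against its stated limit of 2.55, so it sat at or just past the limit for a moment. The side shift and about 34 N of wrist force came with it.
- **Recovery:** I stood the hand back up, which let the hub fall back to its second rest (about 0.5), and pulled again. There was no fourth click.
- **Eye position:** the first wrist-camera reading was about 3 mm off the top view. I corrected it with two closer looks before inserting.

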